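# Dig the T-slot jaws out of the fixture bin and clamp up a reference block

### The arm

A 7-joint arm with a two-finger parallel gripper is mounted at the origin on a cart in front of the work surface, level with it; the furniture and walls round the work are solid. World frame = base frame: x ahead of the robot, y to its left, z up, the work surface at z = 0. Lengths are in m, angles in rad, forces in N, time in s.
With the tool pointing down it reaches from about 0.35 to 0.9 m from the base axis. Payload 8.1 kg.
Tool frame: the origin (TCP) lies at the very end of the fingers, on their centre line; the grasp point (between the pads) lies 19 mm behind it; z points along the fingers, x is the direction in which the jaws open and shut, and the axes are right-handed (so a half turn about z gives the same grasp; the last joint's range is limited). The gripper opens to 92 mm and grips with 3 to 60 N. Pads are 19 mm wide; open, the fingers measure 130 mm over their backs; the gripper's body (75 mm by 190 mm) begins 47 mm behind the grasp point.
Start: joints at [1.046, 0.434, 0.025, 1.573, -0.012, 1.134, -0.075], TCP at [0.256, -0.57, 0.227] pointing down, gripper open.
Joint ranges: [-2.62, 2.62], [-0.44, 2.09], [-1.27, 1.32], [0.08, 2.57], [-1.32, 4.46], [0.12, 2], [-2.74, 2.74]. Speed limits (rad/s): [2.22, 2.22, 3.01, 3.01, 3.14, 3.14, 3.14].

### API

Orientations are given as a rotation vector (axis times angle).
In Python, from cell import status, viewer, arm gives the robot as it stands.
- The arm moves only by the tool jog_arm, never from a script. Its argument "commands" is text: rows parted by semicolons, each of 7 numbers parted by spaces: the closure, from -1 (fully open) to 1 (shut), then the shift along the world's x, y, z normalised to -1 to 1, where 1 is 0.3 m, then the turn, a rotation vector about the world's x, y, z normalised to -1 to 1, where 1 is 2 pi rad. In form: jaw dx dy dz wx wy wz; .... A call has exactly 5 rows; each row shifts and turns the commanded pose from where the row before left it; what a row does not reach is not made up. A row lasts 1/10 s, in which the tool goes at most 50 mm and 8.59 degrees, less where a joint would pass 70% of its speed; a pose out of reach is approached as far as the arm can. A call with a number of a shift or a turn outside -1 to 1 is refused whole. A call with a gripper value outside its range is refused whole. The fingers move at their own pace and stop on an object; "force" is the grip in N (left out, the last holds). Time passes only in rows, so rows that do not move let the fingers close, or fill a call up. It gives the time, the measured TCP pose, the force and the opening at its end, in the units of the state.
- status.observe(): the state, without advancing time (a new reading comes with each control period).
- viewer.get_image(name): name is "scene" or "side" or "wrist"; returns a dict with "pixels" (420x560x3 uint8, red, green, blue), "z_map" (420x560 float32, m along the optical axis (not along the pixel's ray), 0 where there is no reading), "camera_matrix" (3x3 intrinsics, pixels), "R" (3x3) and "t" (3): a world point X has camera coordinates R X + t. Camera axes: x right, y down, z forward; pixel columns grow to the right and rows downward; lengths in m; the calibration is good to about 2 mm. A picture is of the moment at which its call begins.
- arm.sign_off(): hands the job in, once; it reports no verdict.
The state is a dict: "clock": time; "joints": joint angles; "dq": joint speeds; "joint_efforts": joint torques, N m; "position": TCP position; "ee_rot": TCP orientation; "force": force on the tool from outside, world axes, zero at the start; "ft_torque": the same for the moment, N m; "width": opening from 0.0 (shut) to 1.0 (fully open).
Only numpy, scipy, OpenCV 4.12 (cv2) and the standard library are available. Lean on these libraries where they do the work, as an engineer would, in place of code of your own. Each camera call takes 0.05 s, during which the arm holds its last target. There are 200 camera calls.

### The job

The square reference block has to be clamped up on the slotted fixture, but it and the two T-slot jaws lie in the fixture bin under round test blocks and resin-mounted specimens. Clear every round block and mounted specimen out of the bin into the wooden tray, each lying flat on the felt and none on another, and bring the jaws into the T-slot by its open end: slide one jaw fully home against the closed end, then lay the square block flat on top of the fixture, centred over the slot, next to that jaw, then slide the other jaw in until it closes up on the block and no gap is left. Leave the hex key and the folding loupe where they lie.

Things in the scene. Friction and masses are not known exactly. Their poses are not given: they have to be found in the camera images.
- fixture: T-slot fixture, fixed: ground steel block 96 mm wide (its x), 160 long (its y), top 24 mm above the bench, on a 5 mm flange 106 wide. Origin: centre of the block's underside, on the bench. The slot runs along y at x = 0; floor 5 mm above the bench; 36 mm wide up to 16 mm, then 18 mm wide between its lips, up to 24 mm. In the clamped row: jaw centre y = +54 mm, block centre +15, other jaw -24.
- slot_end (a point): the closed end of the T-slot, at the fixture's y = +68 mm: its middle, on the slot's floor (axes as the fixture's)
- slot_mouth (a point): the open end of the T-slot, at the fixture's y = -80 mm: its middle, on the slot's floor (axes as the fixture's). A jaw enters here along the fixture's +y; the lower side walls are flared. The flange carries on 50 mm past the mouth, level with the slot's floor, so that a jaw can be stood on it and slid in.
- bin: the fixture bin, fixed: an open grey sheet-steel bin 140 (its x) by 180 (its y) by 45 mm high, walls and floor 3 mm; origin: centre of its underside, on the bench. Mind the machines: the left tester's column, 85 mm across and 190 to 490 mm high, stands at x = 0.55, y = 0.25 m; the right tester's lamp housing hangs over x 0.53 to 0.60, y -0.39 to -0.315 m from 415 mm up
- tray: the specimen tray, fixed: a low wooden tray 130 (its x) by 180 (its y) mm with a rim 12 mm high and 6 mm thick and a grey felt floor 6 mm above the bench; origin: centre of its underside, on the bench
- jaw_a_center (a point): one of two equal jaws of blackened steel, 200 g, upright side by side under the large round block at the start; point: its centre, 22.25 mm above its underside. Foot 32 (its x) x 28 (y) mm, 8 high; neck 14 wide (x) up to 20.5; upper body 36 (x) x 28 (y) from 20.5 to 44.5 mm: grip it across x. In the slot its y lies along the slot, either way round, and the body runs 1.5 mm above the fixture's top; keep fingertips above that top. Either may go first.
- jaw_b_center (a point): one of two equal jaws of blackened steel, 200 g, upright side by side under the large round block at the start; point: its centre, 22.25 mm above its underside. Foot 32 (its x) x 28 (y) mm, 8 high; neck 14 wide (x) up to 20.5; upper body 36 (x) x 28 (y) from 20.5 to 44.5 mm: grip it across x. In the slot its y lies along the slot, either way round, and the body runs 1.5 mm above the fixture's top; keep fingertips above that top. Either may go first.
- square_block_center (a point): the square steel reference block, 50 by 50 by 10 mm, 200 g, its x and y along its sides, lying flat on the bin's floor beside the jaws at the start, under the small round block; the point is its centre, half-way up
- disc_large_center (a point): the large round test block, a steel disc of 64 mm diameter and 15 mm height, 376 g, lying across the two jaws at the start; the point is its centre, half-way up
- disc_small_center (a point): the small round test block, a steel disc of 50 mm diameter and 12 mm height, 184 g, lying on the square block at the start; the point is its centre, half-way up
- puck_low_center (a point): a mounted specimen, a black resin cylinder of 30 mm diameter and 16 mm height, 24 g, standing on the small round block at the start; it may be absent; the point is its centre, half-way up
- puck_mid_center (a point): a mounted specimen, a black resin cylinder of 30 mm diameter and 18 mm height, 24 g, standing on the bin's floor at the start, beside the jaws or the square block; it may be absent; the point is its centre, half-way up
- puck_tall_center (a point): a mounted specimen, a pale resin cylinder of 30 mm diameter and 20 mm height, 24 g, standing on the bin's floor at the start, beside the jaws or the square block; it may be absent; the point is its centre, half-way up
- hex_key: a black hex key, 31x78x5 mm, lying loose on the bench behind the fixture: not to be disturbed
- loupe: a black folding loupe, 50x36x18 mm, lying loose on the bench to the left of the bin: not to be disturbed
Things that resemble listed ones, but are neither listed nor needed, are in the scene too. What is shaped like the part that bears jaw_b_center but purple is not meant.

How it is judged:
By the outcome, as a careful person would: the job done as asked, in the order asked, and still so for the second after the job is handed in, with the robot touching nothing.
Of puck_low, puck_mid, puck_tall only 1 to 3 are there at a start; the rules pass over those that are not, and their reading is None.
At some moment in a run one of puck_mid, puck_tall may be knocked a few centimetres aside while the robot is not near it.
It also fails if it takes over 200 s, if anything falls off the work surface, if the arm or the gripper's body presses on something with over 40 N, if the wrist force passes 120 N, or if a joint passes its speed limit or range.

## Working session

There is one attempt and no reset: what is moved stays moved. The work goes in short steps, Python scripts to look and compute and a tool call to move; the robot and the scene stay as the last step left them, time stands still between calls to the robot, and variables do not carry over. Pictures are saved under pics/ and viewed, about 12 in all and at most 16, crops included, and the job is handed in when it is done.

Besides the shell and the picture viewer there is one more tool, called as name(argument=value, ...) on one line, values as JSON. jog_arm: Moves the arm, as the interface text tells. Scaled input: -1 to 1 covers 0.3 m each way for a shift and 2 pi rad each way for a turn. Its arguments: {"type":"object","properties":{"commands":{"type":"string"},"force":{"type":"number"}},"required":["commands"]}

```bash
ls; mkdir -p pics
cat > h.py <<'E'
import numpy as np, cv2
from cell import status, viewer, arm
def grab(n):
    d=viewer.get_image(n); np.savez(f'pics/{n}.npz',**d); return d
def load(n): return dict(np.load(f'pics/{n}.npz'))
def save(d,f,crop=None,s=1):
    p=d['pixels'][:,:,::-1]
    if crop: x0,y0,x1,y1=crop; p=p[y0:y1,x0:x1]
    cv2.imwrite('pics/'+f,cv2.resize(p,None,fx=s,fy=s,interpolation=cv2.INTER_CUBIC))
def pts(d):
    z=d['z_map']; v,u=np.mgrid[:z.shape[0],:z.shape[1]]; K=d['camera_matrix']
    c=np.stack([(u-K[0,2])/K[0,0]*z,(v-K[1,2])/K[1,1]*z,z],-1)
    return (c-d['t'])@d['R']
def plane(d,u,v,h):
    K=d['camera_matrix'];r=d['R'].T@np.linalg.inv(K)@np.array([u,v,1.]);o=-d['R'].T@d['t']
    return o+r*(h-o[2])/r[2]
def proj(d,X):
    c=d['camera_matrix']@(d['R']@np.array(X)+d['t']);return c[:2]/c[2]
E
python3 - <<'E'
from h import *
print(status.observe())
for n in('scene','side','wrist'):
    d=grab(n); save(d,n+'0.png'); print(n,-d['R'].T@d['t'],d['R'][2])
a=[cv2.imread(f'pics/{n}0.png') for n in('scene','side')]
E
```

```text
pics
{'clock': 0.0, 'joints': array([ 1.0463998 ,  0.43522178,  0.02496312,  1.57411222, -0.01162743,
        1.13399433, -0.07508169]), 'dq': array([-2.63545425e-04, -1.23947531e-03, -1.26764622e-05, -2.82347329e-03,
        1.06293568e-03, -9.69332703e-04,  1.05483837e-03]), 'joint_efforts': array([-1.67506430e-03, -6.67842793e+01,  9.84719731e-01, -3.14457929e+01,
       -6.04147674e-02,  4.28659644e-02,  2.25358858e-04]), 'position': array([ 0.25562247, -0.56976437,  0.22593975]), 'ee_rot': array([-2.63656500e+00,  1.70684407e+00,  2.18975437e-03]), 'force': array([ 0.56087745,  0.02371434, -0.25992299]), 'ft_torque': array([ 0.00130494, -0.04843741, -0.06047917]), 'width': 1.0013723460522859}
scene [-0.0281681  -0.37359817  0.71711564] [ 0.63284281  0.36849806 -0.68096927]
side [-0.15687502 -0.37495933  0.50289243] [ 0.8096492   0.38166582 -0.44586923]
wrist [ 0.32203242 -0.53882917  0.3837183 ] [-0.24920231 -0.10975678 -0.96221186]
```

View pics/scene0.png

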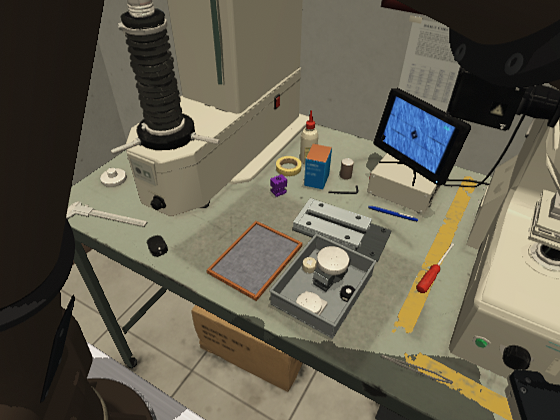

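View pics/side0.png

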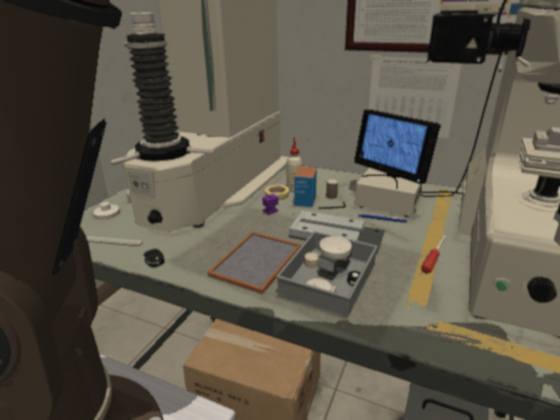

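The scene image shows the bin at (322,282). Inside it are the large disc on the jaws (333,262), the pale puck (309,265), a white disc or square (312,303), and a black puck (347,292). The tray is at (256,258), the fixture at (345,225) and the purple decoy jaw at (279,185). The loupe is at (157,245), with a white knob at (113,176) that resembles a disc, a brown cylinder at (347,168) and the hex key at (343,190).

Run:
```python
from h import *
d=load('scene'); P=pts(d)
for n,(u,v) in dict(large=(333,260),pale=(309,264),white=(312,302),blk=(347,291),tray=(256,258),fixl=(310,207),fixr=(370,232),flange=(378,245),hexk=(343,190),loupe=(157,245),purple=(279,185)).items(): print(n,P[v,u].round(3))
for n,(u,v) in dict(traycorners_l=(208,262),b=(258,297),r=(302,230),t=(257,222)).items(): print(n,plane(d,u,v,.012).round(3))
for n,(u,v) in dict(binl=(271,292),b=(335,330),r=(376,262),t=(320,234)).items(): print(n,plane(d,u,v,.045).round(3))
save(d,'bin0.png',(200,170,400,340),4)
```

```text
large [ 0.51  -0.19   0.062]
pale [ 0.505 -0.14   0.024]
white [ 0.42  -0.19   0.028]
blk [ 0.484 -0.237  0.021]
tray [ 0.475 -0.027  0.006]
fixl [ 0.664 -0.061  0.025]
fixr [ 0.678 -0.212  0.005]
flange [ 0.647 -0.243  0.007]
hexk [ 0.79  -0.094  0.001]
loupe [0.389 0.18  0.014]
purple [0.687 0.039 0.035]
traycorners_l [0.409 0.053 0.012]
b [ 0.387 -0.088  0.012]
r [ 0.597 -0.075  0.012]
t [0.566 0.029 0.012]
binl [ 0.39  -0.116  0.045]
b [ 0.377 -0.257  0.045]
r [ 0.564 -0.264  0.045]
t [ 0.577 -0.129  0.045]
```

View pics/bin0.png

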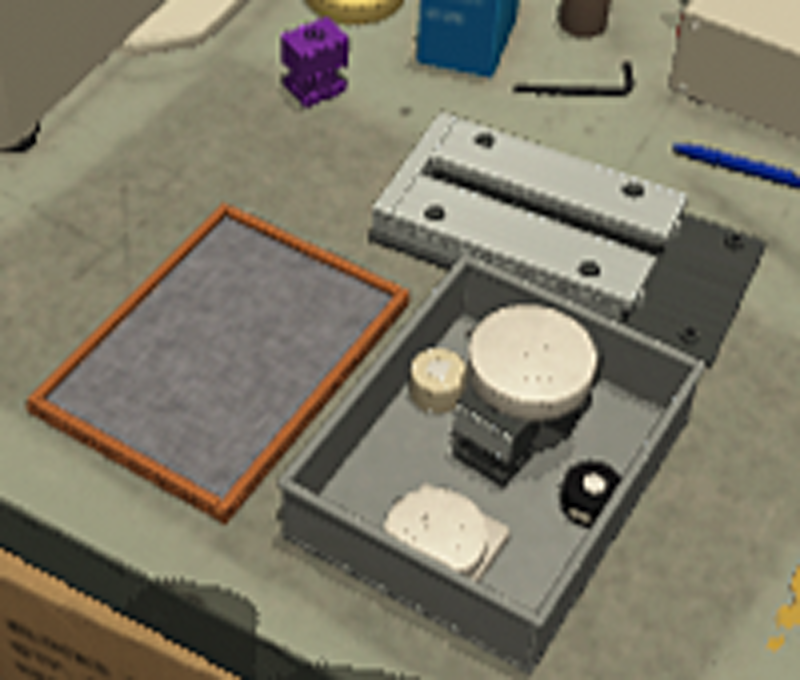

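jog_arm(commands="-1 0.035 0.13 0.05 0 0 -0.0224;-1 0.035 0.13 0.05 0 0 -0.0224;-1 0.035 0.13 0.05 0 0 -0.0224;-1 0.035 0.13 0.05 0 0 0;-1 0.035 0.13 0.05 0 0 0", force=20)

```text
clock: 0.65
position: [0.3085, -0.3734, 0.3021]
ee_rot: [2.221, -2.222, -0.0]
force: [0.8, 0.1, 1.2]
width: 1.001
```

jog_arm(commands="-1 0.035 0.13 0.05 0 0 0;-1 0.035 0.13 0.05 0 0 0;-1 0.13 0.1 0.01 0 0 0;-1 0.13 0.1 0.01 0 0 0;-1 0.13 0.1 0.01 0 0 0")

```text
clock: 1.15
position: [0.4473, -0.2058, 0.3412]
ee_rot: [-2.22, 2.222, -0.001]
force: [0.2, -1.8, -0.7]
width: 1.002
```

jog_arm(commands="-1 0.13 0.1 0.01 0 0 0;-1 0.13 0.1 0.01 0 0 0;-1 0 0 0 0 0 0;-1 0 0 0 0 0 0;-1 0 0 0 0 0 0")

```text
clock: 1.65
position: [0.5236, -0.1483, 0.3464]
ee_rot: [2.219, -2.223, -0.001]
force: [-0.5, 0.0, -0.6]
width: 1.0
```

Run:
```python
from h import *
d=grab('wrist'); save(d,'w1.png'); print(d['camera_matrix'],-d['R'].T@d['t'],d['R'])
```

```text
[[373.96948764   0.         275.6122254 ]
 [  0.         373.96948764 213.17568074]
 [  0.           0.           1.        ]] [ 0.5964219  -0.14705558  0.50406433] [[-1.37405727e-03 -9.99999048e-01  1.22471966e-04]
 [-9.61905446e-01  1.35519573e-03  2.73378998e-01]
 [-2.73378903e-01  2.57831949e-04 -9.61906393e-01]]
```

View pics/w1.png

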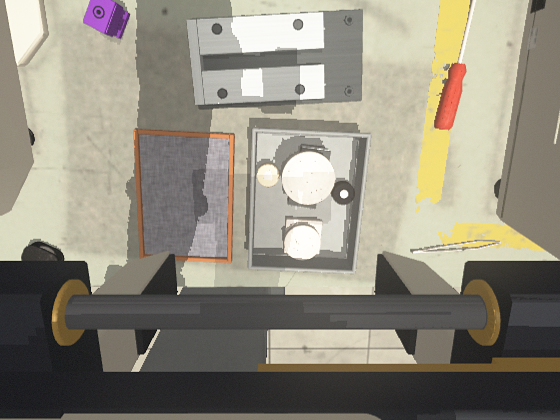

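The wrist view shows the purple decoy jaw at (106,16), the fixture at (265,57), with its mouth and flange on the right, and the tray at (185,195). The bin is at (307,200) and holds the pale puck (267,174), the large disc (308,178), the black puck (344,193) and the small disc on the square block (301,240). The puck on top of the small disc is absent.

```bash
cat >> h.py <<'E'
def band(d,z0,z1,box,cells=None):
    P=pts(d); m=(d['z_map']>0)&(P[...,2]>z0)&(P[...,2]<z1)&(P[...,0]>box[0])&(P[...,0]<box[1])&(P[...,1]>box[2])&(P[...,1]<box[3])
    m=cv2.morphologyEx(m.astype(np.uint8),cv2.MORPH_OPEN,np.ones((2,2))); return m,P
def comps(d,z0,z1,box,mn=60):
    m,P=band(d,z0,z1,box); n,l,s,c=cv2.connectedComponentsWithStats(m)
    for i in range(1,n):
        if s[i,4]<mn: continue
        q=P[l==i]; r=cv2.minAreaRect((q[:,:2]*1000).astype(np.float32))
        cc=cv2.minEnclosingCircle((q[:,:2]*1000).astype(np.float32))
        print(f'n={s[i,4]} px={c[i].round(0)} rect c={np.round(r[0],1)} sz={np.round(r[1],1)} ang={r[2]:.1f} circ c={np.round(cc[0],1)} r={cc[1]:.1f} z={np.median(q[:,2])*1000:.1f}')
E
python3 - <<'E'
from h import *
d=load('wrist')
print('fix');comps(d,.019,.029,(.58,.75,-.3,.02))
print('flange');comps(d,.002,.009,(.58,.75,-.3,.02))
print('bin rim');comps(d,.040,.050,(.35,.6,-.3,-.09))
print('tray');comps(d,.004,.016,(.35,.63,-.11,.08))
b=(.38,.58,-.26,-.11)
print('large');comps(d,.056,.07,b)
print('jaws');comps(d,.042,.052,b)
print('lowthings');comps(d,.016,.032,b)
print('sq');comps(d,.008,.018,b)
E
```

```text
fix
n=9541 px=[257.  59.] rect c=[ 647.1 -125. ] sz=[104.3 168.8] ang=4.1 circ c=[ 651.2 -124.6] r=96.2 z=23.8
flange
n=5796 px=[311.  62.] rect c=[ 649.8 -151.5] sz=[106.1 211.5] ang=3.4 circ c=[ 650.8 -152. ] r=117.3 z=4.8
bin rim
n=2356 px=[309. 201.] rect c=[ 477.9 -192.8] sz=[156.2 232.5] ang=87.3 circ c=[ 471.1 -191.7] r=133.1 z=46.9
n=153 px=[319. 152.] rect c=[ 557.4 -179.7] sz=[99.4 21.3] ang=52.0 circ c=[ 562.2 -183.4] r=49.9 z=47.4
n=130 px=[301. 205.] rect c=[ 521.9 -159.9] sz=[147.3  34.5] ang=22.9 circ c=[ 528.3 -175. ] r=73.7 z=47.1
tray
n=70 px=[239. 106.] rect c=[ 597.6 -117.8] sz=[58.6  5. ] ang=90.0 circ c=[ 596.4 -117.8] r=29.3 z=4.7
n=12251 px=[186. 195.] rect c=[489.6 -50.6] sz=[181.1 223.7] ang=86.9 circ c=[493.5 -51.5] r=140.4 z=6.8
large
n=2220 px=[309. 179.] rect c=[ 525.8 -171.8] sz=[134.6  65.3] ang=45.2 circ c=[ 532.3 -177.1] r=70.8 z=62.3
jaws
n=2245 px=[307. 200.] rect c=[ 477.9 -192.8] sz=[156.2 232.5] ang=87.3 circ c=[ 471.1 -191.7] r=133.1 z=46.9
n=152 px=[318. 152.] rect c=[ 557.4 -179.7] sz=[99.4 21.3] ang=52.0 circ c=[ 562.2 -183.4] r=49.9 z=47.5
n=130 px=[301. 205.] rect c=[ 521.9 -159.9] sz=[147.3  34.5] ang=22.9 circ c=[ 528.3 -175. ] r=73.7 z=47.1
lowthings
n=599 px=[349. 188.] rect c=[ 545.2 -222.7] sz=[168.8  70.2] ang=33.3 circ c=[ 529.7 -199.3] r=84.7 z=21.4
n=411 px=[268. 176.] rect c=[ 543.7 -136. ] sz=[105.5  31.2] ang=0.1 circ c=[ 543.8 -139.8] r=53.1 z=22.9
n=1611 px=[306. 248.] rect c=[ 484.5 -196.7] sz=[132.4 205.8] ang=81.2 circ c=[ 486.1 -186.9] r=117.3 z=25.2
sq
n=297 px=[305. 225.] rect c=[ 437.4 -187.8] sz=[54.1 24.8] ang=76.4 circ c=[ 433.3 -186.8] r=28.3 z=13.1
n=88 px=[278. 258.] rect c=[ 391.9 -150.2] sz=[45.2  1.5] ang=87.3 circ c=[ 391.7 -150.2] r=22.6 z=16.4
n=91 px=[327. 261.] rect c=[ 388.4 -218.7] sz=[45.2  1.8] ang=87.8 circ c=[ 388.4 -218.7] r=22.6 z=16.6
```

```bash
cat >> h.py <<'E'
def fit(d,z0,z1,box,h,kind='rect',k=5,near=None,show=True):
    m,_=band(d,z0,z1,box); m=cv2.morphologyEx(m,cv2.MORPH_OPEN,cv2.getStructuringElement(cv2.MORPH_ELLIPSE,(k,k)))
    cs,_=cv2.findContours(m,cv2.RETR_EXTERNAL,cv2.CHAIN_APPROX_NONE)
    out=[]
    for c in cs:
        if cv2.contourArea(c)<40: continue
        c=c[:,0].astype(float)
        cen=c.mean(0); c=c+0.5*(c-cen)/np.maximum(np.linalg.norm(c-cen,axis=1,keepdims=True),1)
        q=np.array([plane(d,u,v,h)[:2]*1000 for u,v in c],np.float32)
        (cx,cy),(a,b),an=cv2.minAreaRect(q) if kind=='rect' else cv2.fitEllipse(q)
        print(f'  px={cen.round(0)} c=({cx:.1f},{cy:.1f}) sz=({a:.1f},{b:.1f}) ang={an:.1f}'); out.append((cx,cy,a,b,an))
    return out
E
python3 - <<'E'
from h import *
d=load('wrist')
print('fix');fit(d,.019,.029,(.58,.75,-.3,.02),.024)
print('flange+fix');fit(d,.002,.029,(.593,.75,-.3,.02),.005)
print('bin rim');fit(d,.040,.052,(.35,.6,-.3,-.09),.045,k=1)
print('tray');fit(d,.004,.016,(.35,.596,-.105,.08),.012)
b=(.395,.56,-.255,-.125)
print('large');fit(d,.056,.07,b,.0625,'c')
print('low');fit(d,.017,.032,b,.0225,'c',k=7)
print('small');fit(d,.020,.032,(.38,.46,-.24,-.13),.025,'c',k=7)
print('sq');fit(d,.007,.032,(.38,.47,-.24,-.13),.013,k=7)
E
```

```text
fix
  px=[256.  60.] c=(649.4,-125.8) sz=(97.0,160.8) ang=2.9
flange+fix
  px=[277.  60.] c=(650.3,-148.7) sz=(106.9,214.7) ang=2.7
bin rim
  px=[307. 200.] c=(475.8,-186.7) sz=(145.6,186.3) ang=87.2
tray
  px=[185. 196.] c=(475.0,-24.7) sz=(131.5,181.7) ang=86.9
large
  px=[309. 179.] c=(513.0,-186.7) sz=(63.7,64.0) ang=35.5
low
  px=[302. 243.] c=(416.7,-184.3) sz=(50.4,51.2) ang=11.0
  px=[344. 195.] c=(484.6,-237.4) sz=(29.2,30.1) ang=122.8
  px=[269. 176.] c=(509.9,-138.3) sz=(26.0,31.7) ang=85.8
small
  px=[303. 243.] c=(417.0,-184.1) sz=(50.2,50.7) ang=60.9
sq
  px=[304. 250.] c=(413.8,-188.0) sz=(110.9,67.9) ang=86.9
```

jog_arm(commands="-0.65 -0.035 -0.128 0 0 0 0;-0.65 0 0 -0.16 0 0 0;-0.65 0 0 -0.16 0 0 0;-0.65 0 0 -0.16 0 0 0;-0.65 0 0 -0.16 0 0 0", force=35)

```text
clock: 2.2
position: [0.5128, -0.1872, 0.1537]
ee_rot: [-2.218, 2.225, -0.002]
force: [0.9, -0.3, -0.9]
width: 0.825
```

jog_arm(commands="-0.65 0 0 -0.15 0 0 0;-0.65 0 0 -0.12 0 0 0;-0.65 0 0 -0.06 0 0 0;-0.65 0 0 -0.03 0 0 0;-0.65 0 0 0 0 0 0")

```text
clock: 2.7
position: [0.5129, -0.1864, 0.0463]
ee_rot: [2.218, -2.223, -0.001]
force: [-0.8, -0.5, 0.0]
width: 0.826
```

jog_arm(commands="-0.65 0 0 -0.007 0 0 0;1 0 0 0 0 0 0;1 0 0 0 0 0 0;1 0 0 0 0 0 0;1 0 0 0 0 0 0", force=35)

```text
clock: 3.2
position: [0.5146, -0.1863, 0.0457]
ee_rot: [-2.22, 2.222, -0.003]
force: [-0.2, -1.8, 7.4]
width: 0.676
```

jog_arm(commands="1 0 0 0.03 0 0 0;1 0 0 0.07 0 0 0;1 0 0 0.1 0 0 0;1 0 0 0.05 0 0 0;1 0 0 0 0 0 0")

```text
clock: 3.7
position: [0.5151, -0.1857, 0.122]
ee_rot: [-2.22, 2.22, -0.005]
force: [0.7, 0.0, -4.3]
width: 0.674
```

jog_arm(commands="1 0.027 0.1 0 0 0 0;1 0 0.14 0 0 0 0;1 0 0.14 0 0 0 0;1 0 0.1 0 0 0 0;1 0 0.05 0 0 0 0")

```text
clock: 4.2
position: [0.5208, -0.0227, 0.1186]
ee_rot: [2.225, -2.217, -0.004]
force: [0.3, -0.8, -3.2]
width: 0.675
```

jog_arm(commands="1 0 0 -0.12 0 0 0;1 0 0 -0.12 0 0 0;1 0 0 -0.08 0 0 0;1 0 0 -0.03 0 0 0;1 0 0 0 0 0 0")

```text
clock: 4.7
position: [0.5205, -0.0266, 0.0132]
ee_rot: [2.219, -2.22, -0.004]
force: [-0.5, -0.0, -2.3]
width: 0.677
```

jog_arm(commands="1 0 0 -0.007 0 0 0;1 0 0 -0.005 0 0 0;1 0 0 -0.003 0 0 0;1 0 0 0 0 0 0;1 0 0 0 0 0 0")

```text
clock: 5.2
position: [0.5222, -0.0267, 0.0106]
ee_rot: [-2.221, 2.222, -0.001]
force: [0.0, 0.5, -3.2]
width: 0.673
```

jog_arm(commands="1 0 0 -0.006 0 0 0;1 0 0 -0.004 0 0 0;1 0 0 0 0 0 0;1 0 0 0 0 0 0;1 0 0 0 0 0 0")

```text
clock: 5.7
position: [0.522, -0.0266, 0.0071]
ee_rot: [2.221, -2.222, -0.0]
force: [-0.4, 1.1, -4.0]
width: 0.677
```

jog_arm(commands="-0.5 0 0 0 0 0 0;-0.5 0 0 0 0 0 0;-0.5 0 0 0.02 0 0 0;-0.5 0 0 0.1 0 0 0;-0.5 0 0 0.15 0 0 0")

```text
clock: 6.2
position: [0.5203, -0.0266, 0.0878]
ee_rot: [2.219, -2.22, -0.005]
force: [1.2, -0.5, 0.5]
width: 0.752
```

jog_arm(commands="-0.5 0 -0.13 0.16 0 0 0;-0.5 0 -0.13 0.16 0 0 0;-0.5 0 -0.13 0.1 0 0 0;-0.5 0 -0.1 0.05 0 0 0;-0.5 0 0 0 0 0 0")

```text
clock: 6.7
position: [0.5227, -0.1645, 0.214]
ee_rot: [-2.212, 2.229, -0.01]
force: [-0.5, -0.3, -0.3]
width: 0.749
```

Run:
```python
from h import *
d=grab('wrist'); save(d,'w2.png')
print('large in tray');fit(d,.016,.028,(.39,.57,-.09,.05),.021,'c',k=7)
b=(.395,.56,-.255,-.125)
print('jaws');fit(d,.041,.054,(.44,.556,-.25,-.125),.0475)
print('low');fit(d,.017,.032,b,.0225,'c',k=7)
print('sq');fit(d,.007,.032,(.38,.455,-.24,-.13),.013,k=7)
```

```text
large in tray
  px=[132. 190.] c=(520.9,-27.2) sz=(63.7,64.6) ang=58.7
jaws
  px=[296. 230.] c=(488.2,-182.2) sz=(36.9,29.6) ang=81.0
  px=[311. 180.] c=(534.2,-194.9) sz=(37.1,29.1) ang=83.5
low
  px=[296. 283.] c=(424.8,-183.3) sz=(36.7,53.5) ang=179.1
  px=[351. 224.] c=(486.0,-237.1) sz=(29.3,30.5) ang=143.4
  px=[249. 200.] c=(510.1,-138.5) sz=(27.6,30.7) ang=85.1
sq
  px=[297. 276.] c=(426.3,-185.2) sz=(52.2,45.7) ang=87.6
```

View pics/w2.png

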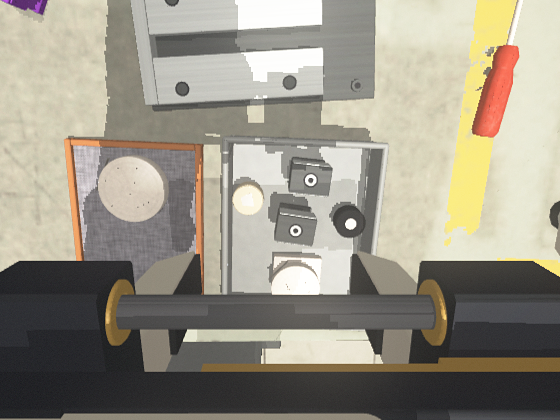

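jog_arm(commands="-0.3 -0.117 -0.022 0 0 0 0;-0.3 -0.117 -0.022 0 0 0 0;-0.3 -0.117 -0.022 0 0 0 0;-0.3 0 0 -0.1 0 0 0;-0.3 0 0 -0.15 0 0 0")

```text
clock: 7.25
position: [0.4177, -0.1781, 0.137]
ee_rot: [-2.219, 2.22, -0.008]
force: [1.1, -0.2, -0.7]
width: 0.654
```

jog_arm(commands="-0.3 0 0 -0.15 0 0 0;-0.3 0 0 -0.12 0 0 0;-0.3 0 0 -0.08 0 0 0;-0.3 0 0 -0.04 0 0 0;-0.3 0 0 0 0 0 0")

```text
clock: 7.75
position: [0.4162, -0.1792, 0.0185]
ee_rot: [2.219, -2.222, 0.0]
force: [0.5, -0.1, -0.2]
width: 0.649
```

jog_arm(commands="-0.3 0 -0.016 -0.008 0 0 0;-0.3 0 0 0 0 0 0;1 0 0 0 0 0 0;1 0 0 0 0 0 0;1 0 0 0 0 0 0")

```text
clock: 8.25
position: [0.4166, -0.1831, 0.0163]
ee_rot: [2.221, -2.222, -0.0]
force: [0.2, -0.0, -1.8]
width: 0.523
```

jog_arm(commands="1 0 0 0.03 0 0 0;1 0 0 0.1 0 0 0;1 0 0 0.12 0 0 0;1 0 0 0.05 0 0 0;1 0 0 0 0 0 0")

```text
clock: 8.75
position: [0.4182, -0.1839, 0.1089]
ee_rot: [-2.219, 2.221, -0.007]
force: [-0.4, -0.5, -1.3]
width: 0.526
```

jog_arm(commands="1 0 0.1 0 0 0 0;1 0 0.14 0 0 0 0;1 0 0.14 0 0 0 0;1 0 0.11 0 0 0 0;1 0 0.057 0 0 0 0")

```text
clock: 9.25
position: [0.4157, -0.0162, 0.1056]
ee_rot: [2.224, -2.218, -0.002]
force: [1.1, -0.7, -1.2]
width: 0.524
```

jog_arm(commands="1 0 0 -0.1 0 0 0;1 0 0 -0.12 0 0 0;1 0 0 -0.07 0 0 0;1 0 0 -0.027 0 0 0;1 0 0 0 0 0 0")

```text
clock: 9.75
position: [0.4155, -0.0191, 0.0101]
ee_rot: [2.22, -2.22, -0.003]
force: [-1.2, -0.4, -1.1]
width: 0.526
```

jog_arm(commands="1 0.012 0 0.02 0 0 0;1 0.012 0 0 0 0 0;1 0 0 -0.015 0 0 0;1 0 0 -0.006 0 0 0;1 0 0 0 0 0 0")

```text
clock: 10.25
position: [0.4236, -0.0193, 0.0108]
ee_rot: [2.221, -2.222, -0.0]
force: [0.2, -0.2, -1.3]
width: 0.523
```

jog_arm(commands="-0.3 0 0 -0.001 0 0 0;-0.3 0 0 0 0 0 0;-0.3 0 0 0.04 0 0 0;-0.3 0 0 0.12 0 0 0;-0.3 0 0 0.16 0 0 0")

```text
clock: 10.75
position: [0.4223, -0.0191, 0.1066]
ee_rot: [2.219, -2.22, -0.005]
force: [1.7, -0.7, -0.1]
width: 0.648
```

jog_arm(commands="-0.3 0.1 -0.1 0.14 0 0 0;-0.3 0.1 -0.13 0.05 0 0 0;-0.3 0.1 -0.13 0 0 0 0;-0.3 0.1 -0.1 0 0 0 0;-0.3 0 0 0 0 0 0")

```text
clock: 11.25
position: [0.541, -0.1567, 0.1565]
ee_rot: [-2.214, 2.229, -0.006]
force: [-0.4, -0.3, 0.4]
width: 0.651
```

Run:
```python
from h import *
print(status.observe()['joints'].round(2))
d=grab('wrist'); save(d,'w3.png')
print('tray');fit(d,.015,.026,(.39,.57,-.09,.05),.020,'c',k=7)
print('jaws');fit(d,.041,.054,(.44,.556,-.25,-.125),.0475)
print('low');fit(d,.017,.032,(.395,.56,-.255,-.125),.0225,'c',k=7)
print('sq');fit(d,.007,.018,(.38,.455,-.24,-.13),.013,k=7)
```

```text
[ 0.33  0.41 -0.19  1.8   0.1   0.93 -1.48]
tray
  px=[119. 224.] c=(520.9,-26.7) sz=(63.7,66.4) ang=35.0
jaws
  px=[310. 274.] c=(489.1,-182.0) sz=(37.1,30.1) ang=81.3
  px=[328. 217.] c=(534.9,-194.6) sz=(37.0,29.4) ang=83.6
low
  px=[376. 255.] c=(495.2,-239.4) sz=(10.9,26.5) ang=161.2
  px=[254. 237.] c=(510.9,-138.3) sz=(28.1,30.7) ang=94.2
sq
  px=[342. 357.] c=(388.4,-217.6) sz=(34.2,8.8) ang=86.1
  px=[286. 355.] c=(390.4,-165.1) sz=(67.6,8.8) ang=87.8
  px=[307. 340.] c=(406.4,-184.0) sz=(51.1,20.9) ang=88.7
```

jog_arm(commands="0.04 -0.02 0.012 0 0 0 0.0238;0.04 -0.02 0.012 0 0 0 0.0238;0.04 -0.02 0.012 0 0 0 0.0238;0.04 -0.02 0.012 0 0 0 0.0238;0.04 -0.02 0.012 0 0 0 0.0238", force=15)

```text
clock: 11.8
position: [0.507, -0.1318, 0.1564]
ee_rot: [2.884, -1.246, -0.001]
force: [0.3, -0.3, -0.6]
width: 0.482
```

jog_arm(commands="0.04 0 0 0 0 0 0.0238;0.04 0 0 0 0 0 0.0238;0.04 0 0 0 0 0 0.0238;0.04 0 0 0 0 0 0.0238;0.04 0 0 0 0 0 0.0238")

```text
clock: 12.3
position: [0.5072, -0.132, 0.1564]
ee_rot: [3.14, -0.107, -0.001]
force: [0.7, -0.6, -0.4]
width: 0.481
```

jog_arm(commands="0.04 0 0 0 0 0 0.0053;0.04 0 0 0 0 0 0;0.04 0 0 -0.05 0 0 0;0.04 0 0 -0.05 0 0 0;0.04 0 0 0 0 0 0")

```text
clock: 12.8
position: [0.5067, -0.1328, 0.1249]
ee_rot: [-3.14, 0.071, 0.005]
force: [-0.3, -0.7, 0.3]
width: 0.48
```

Run:
```python
from h import *
d=grab('wrist')
fit(d,.017,.032,(.395,.56,-.258,-.12),.0225,'c',k=5)
d=grab('scene'); print('scene')
fit(d,.015,.032,(.395,.56,-.258,-.12),.0225,'c',k=3)
```

```text
px=[273. 355.] c=(498.5,-246.6) sz=(32.0,113.6) ang=86.3
  px=[284. 221.] c=(511.7,-138.9) sz=(25.9,31.3) ang=87.6
scene
  px=[348. 292.] c=(482.6,-239.6) sz=(26.1,35.3) ang=94.6
  px=[310. 259.] c=(517.6,-137.5) sz=(30.7,68.2) ang=107.5
```

jog_arm(commands="0.04 0.014 -0.019 -0.05 0 0 0;0.04 0 0 -0.1 0 0 0;0.04 0 0 -0.12 0 0 0;0.04 0 0 -0.08 0 0 0;0.04 0 0 -0.026 0 0 0")

```text
clock: 13.4
position: [0.511, -0.1391, 0.0111]
ee_rot: [-3.14, 0.068, 0.005]
force: [-0.4, -0.3, 0.9]
width: 0.477
```

jog_arm(commands="0.04 0 0 0 0 0 0;1 0 0 0 0 0 0;1 0 0 0 0 0 0;1 0 0 0 0 0 0;1 0 0 0 0 0 0")

```text
clock: 13.9
position: [0.5134, -0.1392, 0.0148]
ee_rot: [3.14, -0.067, 0.004]
force: [-0.7, 0.4, 7.2]
width: 0.313
```

jog_arm(commands="1 0 0 0.03 0 0 0;1 0 0 0.1 0 0 0;1 0 0 0.1 0 0 0;1 0 0 0.05 0 0 0;1 0 0 0 0 0 0")

```text
clock: 14.4
position: [0.5138, -0.1392, 0.1004]
ee_rot: [3.14, -0.067, 0.007]
force: [0.1, -0.2, 0.1]
width: 0.312
```

jog_arm(commands="1 -0.04 0.12 0 0 0 0;1 -0.04 0.13 0 0 0 0;1 -0.04 0.13 0 0 0 0;1 -0.04 0.1 0 0 0 0;1 0 0.03 0 0 0 0")

```text
clock: 14.9
position: [0.4621, 0.0174, 0.0972]
ee_rot: [-3.14, 0.059, 0.003]
force: [-0.0, 1.2, -0.1]
width: 0.32
```

jog_arm(commands="1 0 0 -0.1 0 0 0;1 0 0 -0.1 0 0 0;1 0 0 -0.05 0 0 0;1 0 0 -0.015 0 0 0;1 0 0 0 0 0 0")

```text
clock: 15.4
position: [0.4635, 0.0135, 0.0173]
ee_rot: [3.14, -0.067, -0.004]
force: [-0.3, 0.5, -0.5]
width: 0.318
```

jog_arm(commands="1 0.006 0.012 0.015 0 0 0;1 0 0 0 0 0 0;1 0 0 -0.012 0 0 0;1 0 0 -0.006 0 0 0;1 0 0 0 0 0 0")

```text
clock: 15.9
position: [0.4659, 0.0175, 0.0169]
ee_rot: [3.141, -0.067, -0.001]
force: [0.1, -0.6, -0.1]
width: 0.313
```

jog_arm(commands="0.24 0 0 0 0 0 0;0.24 0 0 0 0 0 0;0.24 0 0 0.04 0 0 0;0.24 0 0 0.1 0 0 0;0.24 0 0 0.15 0 0 0")

```text
clock: 16.4
position: [0.4645, 0.0177, 0.1045]
ee_rot: [-3.141, 0.066, 0.006]
force: [1.5, -1.3, 0.1]
width: 0.379
```

jog_arm(commands="0.04 0.02 -0.14 0.06 0 0 0;0.04 0.02 -0.16 0 0 0 0;0.04 0.02 -0.16 0 0 0 0;0.04 0 -0.16 0 0 0 0;0.04 0 -0.13 0 0 0 0")

```text
clock: 16.9
position: [0.4838, -0.2104, 0.1233]
ee_rot: [3.14, -0.069, 0.001]
force: [-0.4, 0.0, 1.8]
width: 0.481
```

jog_arm(commands="0.04 0 -0.05 0.1 0 0 0;0.04 0 0 0.05 0 0 0;0.04 0 0 0 0 0 0;0.04 0 0 0 0 0 0;0.04 0 0 0 0 0 0")

```text
clock: 17.4
position: [0.4836, -0.2217, 0.1667]
ee_rot: [-3.14, 0.065, 0.002]
force: [0.3, -0.1, 0.5]
width: 0.483
```

Run:
```python
from h import *
d=grab('wrist'); save(d,'w4.png')
print('puck');fit(d,.016,.030,(.395,.56,-.256,-.12),.021,'c',k=5)
print('tray');fit(d,.013,.032,(.39,.57,-.09,.05),.020,'c',k=5)
print('jaws');fit(d,.041,.054,(.44,.556,-.25,-.125),.0475)
print('sq');fit(d,.009,.018,(.38,.455,-.24,-.13),.013,k=5)
```

```text
puck
  px=[226. 237.] c=(439.4,-252.6) sz=(5.0,87.7) ang=87.3
  px=[293. 229.] c=(496.9,-242.5) sz=(32.2,63.9) ang=75.3
tray
jaws
  px=[343. 171.] c=(534.5,-194.8) sz=(37.0,29.0) ang=83.6
  px=[281. 156.] c=(488.7,-182.1) sz=(36.9,28.5) ang=80.9
sq
  px=[202. 158.] c=(423.6,-185.2) sz=(51.1,50.9) ang=86.3
```

View pics/w4.png

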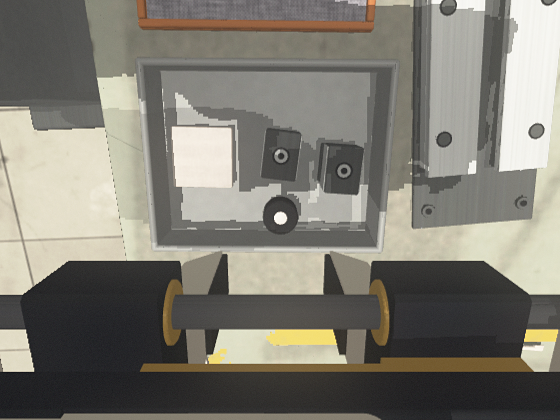

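The wrist view shows the bin with the square block (204,157), jaw A (281,156), jaw B (342,168) and the black puck (281,217). The black puck has not moved, and the tray edge is at the top.

jog_arm(commands="0.04 0.006 -0.053 -0.1 0 0 0;0.04 0 0 -0.14 0 0 0;0.04 0 0 -0.14 0 0 0;0.04 0 0 -0.1 0 0 0;0.04 0 0 -0.03 0 0 0")

```text
clock: 17.95
position: [0.4835, -0.2368, 0.0108]
ee_rot: [-3.138, 0.065, 0.009]
force: [0.4, 0.0, 0.1]
width: 0.478
```

jog_arm(commands="0.04 0 0 0 0 0 0;0.04 0 0 0 0 0 0;1 0 0 0 0 0 0;1 0 0 0 0 0 0;1 0 0 0 0 0 0")

```text
clock: 18.45
position: [0.4867, -0.2386, 0.0153]
ee_rot: [3.14, -0.067, 0.003]
force: [-0.3, -0.5, 6.6]
width: 0.311
```

jog_arm(commands="1 0 0 0.03 0 0 0;1 0 0 0.1 0 0 0;1 0 0 0.1 0 0 0;1 0 0 0.05 0 0 0;1 0 0 0 0 0 0")

```text
clock: 18.95
position: [0.4874, -0.2388, 0.101]
ee_rot: [3.139, -0.067, 0.007]
force: [0.6, -0.9, -0.8]
width: 0.313
```

jog_arm(commands="1 -0.025 0.12 0 0 0 0;1 -0.025 0.14 0 0 0 0;1 -0.025 0.14 0 0 0 0;1 0 0.12 0 0 0 0;1 0 0.063 0 0 0 0")

```text
clock: 19.45
position: [0.4625, -0.0601, 0.0979]
ee_rot: [-3.14, 0.062, 0.001]
force: [0.7, -0.1, 0.4]
width: 0.312
```

jog_arm(commands="1 0 0 -0.1 0 0 0;1 0 0 -0.1 0 0 0;1 0 0 -0.05 0 0 0;1 0 0 0 0 0 0;1 0 0 0 0 0 0")

```text
clock: 19.95
position: [0.4631, -0.0632, 0.0231]
ee_rot: [-3.141, 0.066, 0.002]
force: [0.1, 0.6, 0.6]
width: 0.313
```

jog_arm(commands="1 0 0 -0.012 0 0 0;1 0 0 -0.006 0 0 0;0.24 0 0 0 0 0 0;0.24 0 0 0 0 0 0;0.24 0 0 0.06 0 0 0")

```text
clock: 20.45
position: [0.4621, -0.0634, 0.0348]
ee_rot: [-3.141, 0.067, 0.005]
force: [-0.1, 0.0, 0.3]
width: 0.38
```

jog_arm(commands="0.24 0 0 0.12 0 0 0;-0.15 0 0 0.15 0 0 -0.0237;-0.15 0 0 0.15 0 0 -0.0237;-0.15 0.05 -0.05 0.05 0 0 -0.0237;-0.15 0.05 -0.05 0 0 0 -0.0237")

```text
clock: 20.95
position: [0.4954, -0.0936, 0.1804]
ee_rot: [-2.98, 0.994, -0.009]
force: [0.8, -0.5, -1.1]
width: 0.57
```

jog_arm(commands="-0.15 0.05 -0.05 0 0 0 -0.0237;-0.15 0.05 -0.1 0 0 0 -0.0237;-0.15 0.04 -0.1 0 0 0 -0.0237;-0.15 0 -0.08 0 0 0 -0.0237;-0.15 0 -0.01 0 0 0 -0.0237")

```text
clock: 21.45
position: [0.535, -0.1994, 0.1766]
ee_rot: [2.408, -2.015, 0.001]
force: [0.2, -0.4, 0.3]
width: 0.574
```

jog_arm(commands="-0.15 0 0 0 0 0 -0.0237;-0.15 0 0 0 0 0 -0.0237;-0.15 0 0 0 0 0 0;-0.15 0 0 0 0 0 0;-0.15 0 0 0 0 0 0")

```text
clock: 21.95
position: [0.5354, -0.1953, 0.1769]
ee_rot: [-2.1, 2.336, -0.0]
force: [-1.1, -1.0, -0.4]
width: 0.574
```

Run:
```python
from h import *
d=grab('wrist'); save(d,'w5.png')
print('jaws');fit(d,.041,.054,(.44,.556,-.25,-.125),.0475)
print('tray w');fit(d,.013,.032,(.39,.57,-.09,.05),.020,'c',k=5)
d=grab('scene'); save(d,'s5.png',(190,200,390,340),4)
print('tray s');fit(d,.014,.032,(.395,.555,-.09,.04),.021,'c',k=3)
```

```text
jaws
  px=[268. 258.] c=(488.7,-182.3) sz=(36.6,30.0) ang=80.5
  px=[277. 203.] c=(534.7,-195.2) sz=(36.1,29.2) ang=82.8
tray w
  px=[ 90. 228.] c=(521.5,-27.3) sz=(63.2,68.3) ang=13.4
tray s
  px=[242. 269.] c=(422.9,-24.4) sz=(50.1,53.9) ang=135.3
  px=[268. 265.] c=(461.3,-66.9) sz=(31.1,38.2) ang=124.4
  px=[237. 249.] c=(464.5,15.7) sz=(29.7,41.0) ang=127.4
  px=[268. 242.] c=(518.7,-31.0) sz=(65.5,69.1) ang=125.8
```

View pics/s5.png

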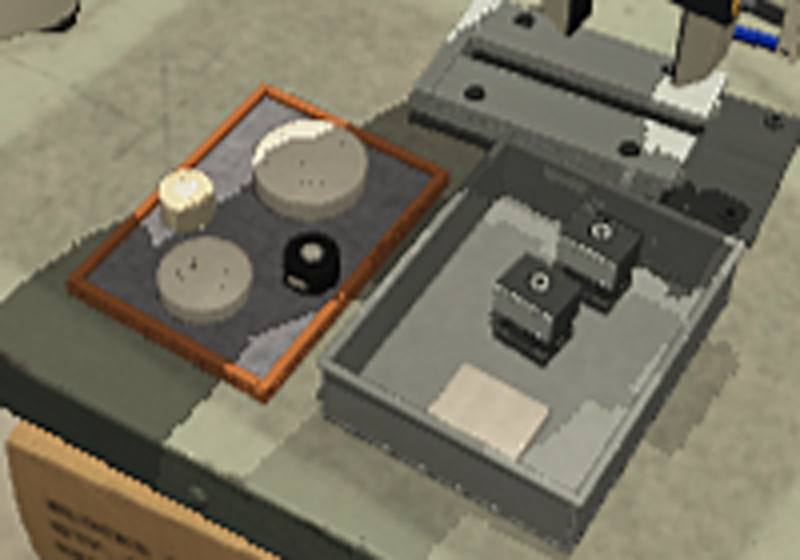

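The crop shows all four round pieces flat and apart in the tray: pale (187,200), large (310,168), small (205,278) and black (312,263). The bin holds only the two jaws (600,240 and 540,290) and the square block (490,410).

jog_arm(commands="-0.15 0 0 -0.1 0 0 0;-0.15 0 0 -0.14 0 0 0;-0.15 0 0 -0.14 0 0 0;-0.15 0 0 -0.09 0 0 0;-0.15 0 0 -0.03 0 0 0", force=30)

```text
clock: 22.55
position: [0.5335, -0.1948, 0.024]
ee_rot: [2.096, -2.337, -0.006]
force: [-0.1, -0.2, -0.2]
width: 0.578
```

jog_arm(commands="-0.15 0 0 0 0 0 0;-0.15 0 0 0 0 0 0;1 0 0 0 0 0 0;1 0 0 0 0 0 0;1 0 0 0 0 0 0")

```text
clock: 23.05
position: [0.5362, -0.1956, 0.0279]
ee_rot: [-2.096, 2.339, -0.003]
force: [0.2, 0.2, 6.4]
width: 0.389
```

jog_arm(commands="1 0 0 0.04 0 0 0;1 0 0 0.12 0 0 0;1 0 0 0.12 0 0 0;1 0 0 0.03 0 0 0;1 0 0 0 0 0 0")

```text
clock: 23.55
position: [0.5364, -0.1956, 0.1217]
ee_rot: [-2.095, 2.339, -0.005]
force: [0.7, -0.4, -2.9]
width: 0.39
```

jog_arm(commands="1 0.04 -0.012 0 0 0 0.0229;1 0.04 -0.012 0 0 0 0.0229;1 0.04 -0.012 0 0 0 0.0229;1 0.04 -0.012 0 0 0 0.0229;1 0.04 -0.012 0 0 0 0.0229")

```text
clock: 24.05
position: [0.5946, -0.2131, 0.1177]
ee_rot: [2.79, -1.444, -0.005]
force: [-0.5, 0.3, -2.7]
width: 0.39
```

jog_arm(commands="1 0.04 -0.012 0 0 0 0.0229;1 0.04 -0.012 0 0 0 0.0229;1 0.04 -0.012 0 0 0 0.0229;1 0.04 -0.012 0 0 0 0.0229;1 0.034 -0.009 0 0 0 0.0229")

```text
clock: 24.55
position: [0.6529, -0.2304, 0.1174]
ee_rot: [-3.119, 0.369, 0.005]
force: [0.4, 0.3, -3.1]
width: 0.389
```

jog_arm(commands="1 0 0 0 0 0 0.0229;1 0 0 0 0 0 0.0229;1 0 0 0 0 0 0;1 0 0 0 0 0 0;1 0 0 0 0 0 0")

```text
clock: 25.05
position: [0.6532, -0.2303, 0.119]
ee_rot: [-3.14, -0.067, 0.002]
force: [0.1, -0.1, -1.9]
width: 0.39
```

Run:
```python
from h import *
d=grab('wrist'); save(d,'w6.png')
print('fix');fit(d,.019,.029,(.55,.75,-.35,.02),.024)
print('fix+fl');fit(d,.002,.029,(.593,.75,-.35,.02),.005)
print(-d['R'].T@d['t'],status.observe()['position'])
```

```text
fix
  px=[153. 233.] c=(565.6,-246.0) sz=(10.6,3.5) ang=86.1
  px=[153. 215.] c=(566.3,-232.6) sz=(13.2,3.5) ang=86.9
  px=[153. 130.] c=(568.9,-173.9) sz=(10.4,3.2) ang=87.3
  px=[153.  58.] c=(571.3,-128.9) sz=(9.4,3.6) ang=87.3
  px=[326.  89.] c=(681.2,-147.7) sz=(39.5,112.5) ang=2.8
  px=[238.  90.] c=(624.6,-150.5) sz=(39.4,113.4) ang=3.0
fix+fl
  px=[281. 118.] c=(654.1,-171.6) sz=(106.1,167.9) ang=2.8
[ 0.64975699 -0.15599794  0.2767694 ] [ 0.65338096 -0.23033888  0.11936346]
```

View pics/w6.png

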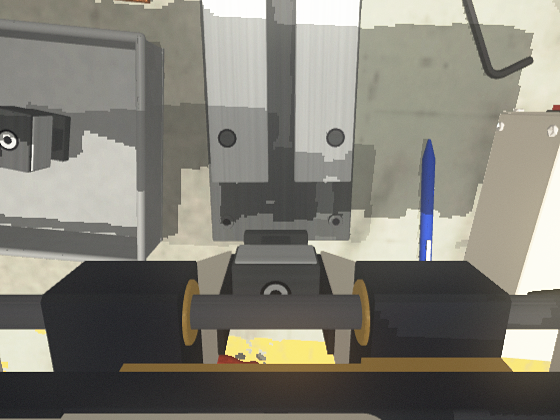

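jog_arm(commands="1 0.012 0 0 0 0 0.001;1 0 0 -0.1 0 0 0;1 0 0 -0.1 0 0 0;1 0 0 -0.04 0 0 0;1 0 0 0 0 0 0")

```text
clock: 25.6
position: [0.656, -0.2302, 0.0459]
ee_rot: [-3.14, -0.082, 0.005]
force: [-0.2, 0.8, -3.1]
width: 0.389
```

Run:
```python
from h import *
d=grab('wrist'); save(d,'w7.png',(160,60,400,300),3)
print('fix');fit(d,.019,.029,(.60,.75,-.35,.02),.024)
print('fix+fl');fit(d,.002,.029,(.593,.75,-.35,.02),.005)
print(-d['R'].T@d['t'],status.observe()['position'],status.observe()['ee_rot'])
```

```text
fix
  px=[292. 233.] c=(662.8,-216.8) sz=(16.3,3.6) ang=1.3
  px=[260. 233.] c=(646.9,-217.6) sz=(14.7,3.4) ang=1.1
  px=[341. 103.] c=(681.5,-156.8) sz=(39.4,94.5) ang=2.9
  px=[218. 102.] c=(625.1,-159.5) sz=(39.4,94.2) ang=3.0
fix+fl
  px=[279. 126.] c=(654.1,-173.7) sz=(106.0,135.0) ang=2.9
[ 0.65227567 -0.1559796   0.20370826] [ 0.65719714 -0.23023268  0.04769206] [-3.14014264e+00 -8.19230697e-02  1.26179230e-03]
```

View pics/w7.png

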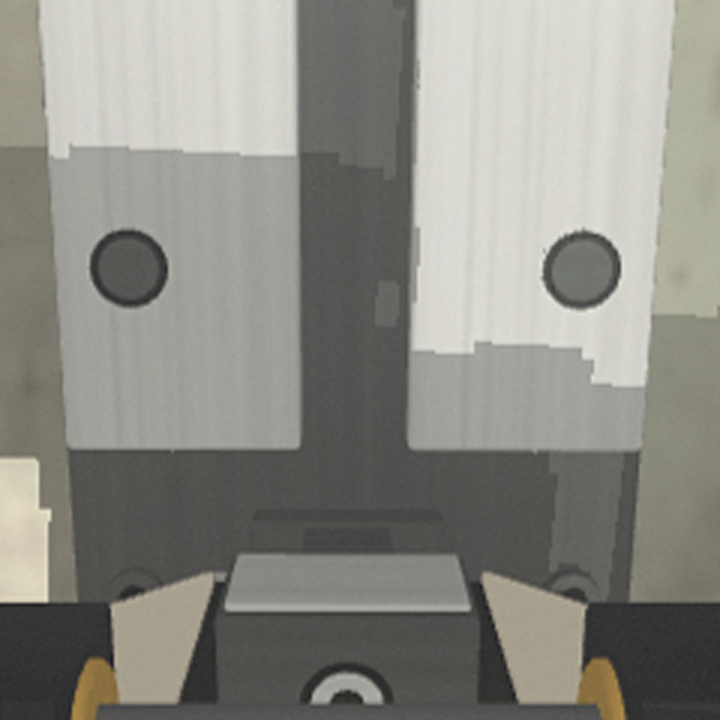

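The crop shows the slot's centre line at column 354.5 of 720 and the jaw's foot centred at 348. The jaw is aligned in yaw, about 1 mm to the −x side of the slot, and clear of the mouth (row 450).

jog_arm(commands="1 0.0035 0 -0.03 0 0 0;1 0 0 -0.012 0 0 0;1 0 0 -0.006 0 0 0;1 0 0 0 0 0 0;1 0 0 0 0 0 0")

```text
clock: 26.15
position: [0.6585, -0.2305, 0.0337]
ee_rot: [3.14, 0.082, 0.001]
force: [1.1, -0.3, -2.4]
width: 0.393
```

jog_arm(commands="1 0 0 -0.006 0 0 0;1 0 0 -0.003 0 0 0;1 0 0 -0.003 0 0 0;1 0 0 0 0 0 0;1 0 0 0 0 0 0")

```text
clock: 26.65
position: [0.6583, -0.2305, 0.03]
ee_rot: [3.14, 0.082, 0.0]
force: [-1.0, -0.4, 0.8]
width: 0.39
```

jog_arm(commands="1 -0.001 0.02 0 0 0 0;1 -0.001 0.02 0 0 0 0;1 -0.001 0.02 0 0 0 0;1 -0.001 0.02 0 0 0 0;1 -0.001 0.02 0 0 0 0")

```text
clock: 27.15
position: [0.657, -0.1999, 0.03]
ee_rot: [3.14, 0.082, 0.001]
force: [0.2, -1.9, 1.2]
width: 0.391
```

jog_arm(commands="1 -0.002 0.04 0 0 0 0;1 -0.002 0.04 0 0 0 0;1 -0.002 0.04 0 0 0 0;1 -0.002 0.04 0 0 0 0;1 -0.002 0.04 0 0 0 0")

```text
clock: 27.65
position: [0.6538, -0.1393, 0.03]
ee_rot: [3.14, 0.083, 0.0]
force: [0.5, -3.0, 3.5]
width: 0.391
```

jog_arm(commands="1 -0.002 0.04 0 0 0 0;1 -0.002 0.04 0 0 0 0;1 -0.002 0.04 0 0 0 0;1 -0.001 0.02 0 0 0 0;1 0 0 0 0 0 0")

```text
clock: 28.15
position: [0.6517, -0.0957, 0.03]
ee_rot: [-3.138, -0.085, -0.0]
force: [-0.2, 4.5, 5.8]
width: 0.391
```

jog_arm(commands="1 -0.001 0.018 0.002 0 0 0;1 -0.001 0.018 0 0 0 0;1 -0.001 0.018 0 0 0 0;1 0 0.008 0 0 0 0;1 0 0 0 0 0 0")

```text
clock: 28.65
position: [0.6504, -0.0787, 0.03]
ee_rot: [-3.14, -0.084, 0.001]
force: [-0.7, -0.5, -2.2]
width: 0.388
```

jog_arm(commands="1 0 0.007 0 0 0 0;1 0 0.007 0 0 0 0;1 0 0.005 0 0 0 0;1 0 0.003 0 0 0 0;1 0 0 0 0 0 0")

```text
clock: 29.15
position: [0.6508, -0.0731, 0.0304]
ee_rot: [-3.14, -0.082, -0.0]
force: [0.5, -0.3, -3.0]
width: 0.388
```

jog_arm(commands="1 0 0.004 0 0 0 0;1 0 0.004 0 0 0 0;1 0 0.004 0 0 0 0;1 0 0 0 0 0 0;1 0 0 0 0 0 0")

```text
clock: 29.65
position: [0.6508, -0.0712, 0.0304]
ee_rot: [3.139, 0.08, -0.0]
force: [0.0, -5.3, -1.9]
width: 0.391
```

jog_arm(commands="1 0 0.004 0 0 0 0;1 0 0.004 0 0 0 0;1 0 0 0 0 0 0;1 0 0 0 0 0 0;1 0 0 0 0 0 0")

```text
clock: 30.15
position: [0.6507, -0.0711, 0.0305]
ee_rot: [3.136, 0.078, -0.001]
force: [-0.8, -9.7, 0.2]
width: 0.389
```

jog_arm(commands="1 0 -0.01 0 0 0 0;1 0 0 0 0 0 0;-0.1 0 0 0.003 0 0 0;-0.1 0 0 0.003 0 0 0;-0.1 0 0 0.003 0 0 0")

```text
clock: 30.65
position: [0.6511, -0.069, 0.0335]
ee_rot: [-3.139, -0.084, -0.001]
force: [-0.1, 0.1, 0.1]
width: 0.541
```

jog_arm(commands="-0.1 0 0 0.05 0 0 0;-0.1 0 0 0.12 0 0 0;-0.1 0 0 0.15 0 0 -0.0224;-0.1 0 0 0.13 0 0 -0.0224;-0.3 -0.08 -0.04 0 0 0 -0.0224")

```text
clock: 31.15
position: [0.6322, -0.0786, 0.1757]
ee_rot: [-3.083, 0.58, -0.019]
force: [0.8, 0.8, 0.3]
width: 0.597
```

jog_arm(commands="-0.3 -0.08 -0.04 0 0 0 -0.0224;-0.3 -0.08 -0.04 0 0 0 -0.0224;-0.3 -0.08 -0.04 0 0 0 -0.0224;-0.3 -0.08 -0.04 0 0 0 -0.0224;-0.3 -0.08 -0.04 0 0 0 -0.0224")

```text
clock: 31.65
position: [0.5061, -0.1421, 0.1694]
ee_rot: [-2.695, 1.613, -0.002]
force: [0.4, -0.8, 0.2]
width: 0.652
```

jog_arm(commands="-0.3 -0.08 -0.04 0 0 0 -0.0224;-0.3 -0.08 -0.04 0 0 0 -0.0224;-0.3 -0.08 -0.04 0 0 0 -0.0224;-0.3 -0.03 -0.01 0 0 0 -0.0224;-0.3 0 0 0 0 0 0")

```text
clock: 32.15
position: [0.4249, -0.1815, 0.1692]
ee_rot: [-2.143, 2.297, -0.002]
force: [0.6, -0.6, 1.2]
width: 0.653
```

Run:
```python
from h import *
d=grab('wrist'); 
print('sq');fit(d,.008,.018,(.38,.46,-.24,-.13),.013,k=5)
print('jaw');fit(d,.041,.054,(.44,.556,-.25,-.125),.0475)
d=grab('scene'); save(d,'s8.png',(270,180,400,340),4)
print('jaw1');fit(d,.042,.058,(.6,.72,-.25,0),.0495,k=3)
```

```text
sq
  px=[281. 198.] c=(421.6,-185.0) sz=(50.7,50.6) ang=86.4
jaw
  px=[272. 122.] c=(487.2,-182.0) sz=(36.5,28.4) ang=80.9
jaw1
```

View pics/s8.png

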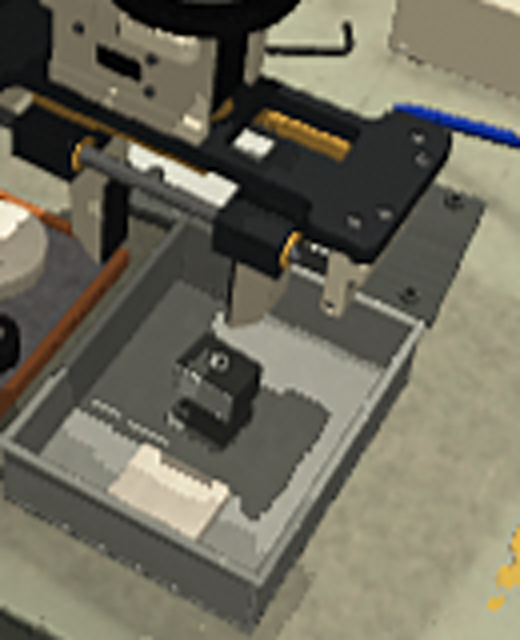

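jog_arm(commands="-0.3 -0.006 -0.012 -0.1 0 0 0;-0.3 0 0 -0.15 0 0 0;-0.3 0 0 -0.15 0 0 0;-0.3 0 0 -0.08 0 0 0;-0.3 0 0 -0.03 0 0 0")

```text
clock: 32.75
position: [0.4237, -0.1835, 0.0129]
ee_rot: [2.152, -2.288, -0.005]
force: [0.5, -0.4, 0.4]
width: 0.649
```

jog_arm(commands="-0.3 0 0 -0.015 0 0 0;-0.3 0 0 -0.008 0 0 0;-0.3 0 0 -0.006 0 0 0;-0.3 0 0 0 0 0 0;-0.3 0 0 0 0 0 0")

```text
clock: 33.25
position: [0.4245, -0.185, 0.0071]
ee_rot: [-2.147, 2.293, -0.002]
force: [-0.2, -0.1, -0.3]
width: 0.649
```

jog_arm(commands="-0.3 0 0 -0.005 0 0 0;-0.3 0 0 0 0 0 0;1 0 0 0 0 0 0;1 0 0 0 0 0 0;1 0 0 0 0 0 0", force=35)

```text
clock: 33.75
position: [0.424, -0.1849, 0.0049]
ee_rot: [2.147, -2.293, 0.0]
force: [0.0, -0.9, 0.0]
width: 0.535
```

jog_arm(commands="1 0 0 0.03 0 0 0;1 0 0 0.1 0 0 0;1 0 0 0.15 0 0 0;1 0 0 0.1 0 0 0;1 0 0 0 0 0 0")

```text
clock: 34.25
position: [0.4264, -0.1855, 0.1231]
ee_rot: [-2.145, 2.291, -0.01]
force: [0.2, -0.0, -2.2]
width: 0.539
```

jog_arm(commands="1 0.075 0.024 0 0 0 0.0224;1 0.075 0.024 0 0 0 0.0224;1 0.075 0.024 0 0 0 0.0224;1 0.075 0.024 0 0 0 0.0224;1 0.075 0.024 0 0 0 0.0224")

```text
clock: 34.75
position: [0.5366, -0.1483, 0.1181]
ee_rot: [2.81, -1.405, -0.002]
force: [0.8, 0.7, -2.3]
width: 0.538
```

jog_arm(commands="1 0.075 0.024 0 0 0 0.0224;1 0.075 0.024 0 0 0 0.0224;1 0.075 0.024 0 0 0 0.0224;1 0.075 0.024 0 0 0 0.0224;1 0.075 0.024 0 0 0 0.0224")

```text
clock: 35.25
position: [0.649, -0.1125, 0.1177]
ee_rot: [-3.122, 0.35, 0.003]
force: [-0.6, -0.4, -1.8]
width: 0.538
```

jog_arm(commands="1 0 0 0 0 0 0.0224;1 0 0 0 0 0 0.0224;1 0 0 0 0 0 0;1 0 0 0 0 0 0;1 0 0 0 0 0 0")

```text
clock: 35.75
position: [0.6486, -0.1129, 0.1186]
ee_rot: [3.141, 0.077, -0.001]
force: [0.6, 0.9, -2.3]
width: 0.539
```

jog_arm(commands="1 0.0135 -0.012 -0.05 0 0 0;1 0 0 -0.1 0 0 0;1 0 0 -0.05 0 0 0;1 0 0 0 0 0 0;1 0 0 0 0 0 0")

```text
clock: 36.25
position: [0.6531, -0.1162, 0.0588]
ee_rot: [-3.14, -0.082, 0.001]
force: [-0.7, -0.0, -1.5]
width: 0.537
```

Run:
```python
from h import *
d=grab('wrist'); save(d,'w9.png')
print(status.observe()['position'])
print('jaw1');fit(d,.044,.056,(.6,.72,-.105,0),.0495,k=3)
d=grab('scene');save(d,'s9.png',(290,180,400,260),6)
```

```text
[ 0.65365689 -0.11621228  0.05964648]
jaw1
  px=[276. 174.] c=(650.5,-70.9) sz=(36.1,27.8) ang=2.9
```

View pics/w9.png

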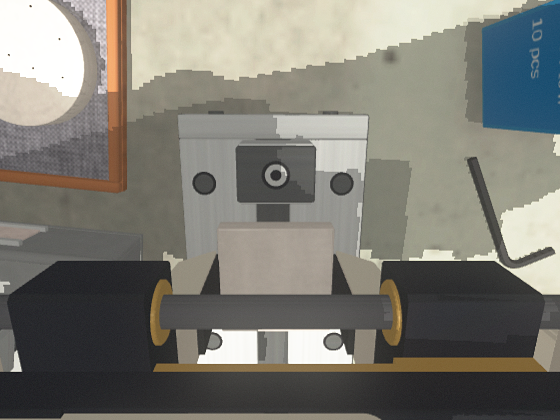

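The wrist view shows jaw 1 home in the slot at (276,174). The held block spans columns 219–332 (centre 275.5) and the fixture is centred at column 273.5, so I shift about 1 mm towards −x. The tray and hex key are undisturbed.

jog_arm(commands="1 -0.0035 0 -0.04 0 0 0;1 0 0 -0.04 0 0 0;1 0 0 -0.02 0 0 0;1 0 0 -0.004 0 0 0;1 0 0 0 0 0 0")

```text
clock: 36.85
position: [0.6518, -0.1164, 0.0273]
ee_rot: [-3.14, -0.082, 0.001]
force: [-0.2, 0.0, -1.0]
width: 0.541
```

jog_arm(commands="1 0 0 -0.003 0 0 0;1 0 0 -0.002 0 0 0;1 0 0 0 0 0 0;1 0 0 0 0 0 0;1 0 0 0 0 0 0")

```text
clock: 37.35
position: [0.6521, -0.1164, 0.0263]
ee_rot: [3.14, 0.082, 0.0]
force: [-0.0, -0.7, -2.6]
width: 0.543
```

jog_arm(commands="1 -0.0005 0.008 0 0 0 0;1 -0.0005 0.007 0 0 0 0;1 0 0.003 0 0 0 0;1 0 0.002 0 0 0 0;1 0 0 0 0 0 0")

```text
clock: 37.85
position: [0.6517, -0.1107, 0.0263]
ee_rot: [3.14, 0.082, 0.0]
force: [-0.4, -0.3, -1.4]
width: 0.537
```

jog_arm(commands="1 0 0.003 0 0 0 0;1 0 0.003 0 0 0 0;1 0 0.003 0 0 0 0;1 0 0 0 0 0 0;1 0 0 0 0 0 0")

```text
clock: 38.35
position: [0.6516, -0.1103, 0.0264]
ee_rot: [3.138, 0.079, -0.0]
force: [-0.4, -7.0, 1.7]
width: 0.539
```

jog_arm(commands="1 0 -0.005 0 0 0 0;1 0 0 -0.004 0 0 0;1 0 0 0 0 0 0;0 0 0 0 0 0 0;-0.25 0 0 0 0 0 0")

```text
clock: 38.85
position: [0.652, -0.1092, 0.0256]
ee_rot: [-3.14, -0.082, -0.001]
force: [1.0, 0.7, -1.0]
width: 0.585
```

jog_arm(commands="-0.25 0 0 0.01 0 0 0;-0.25 0 0 0.05 0 0 0;-0.25 0 0 0.12 0 0 0;-0.25 0 0 0.15 0 0 0;-0.25 0 0 0.1 0 0 0")

```text
clock: 39.35
position: [0.6528, -0.108, 0.1583]
ee_rot: [-3.14, -0.084, -0.006]
force: [0.1, 0.1, -0.3]
width: 0.624
```

Run:
```python
from h import *
print(status.observe()['position'])
d=grab('wrist'); save(d,'w10.png')
print('jaw1');fit(d,.044,.056,(.6,.72,-.105,0),.0495,k=3)
print('block');fit(d,.030,.040,(.6,.72,-.155,-.07),.034,k=3)
print('lips');fit(d,.020,.028,(.55,.75,-.25,.05),.024,k=3)
```

```text
[ 0.6528321  -0.10804177  0.15826343]
jaw1
  px=[276. 162.] c=(650.8,-71.1) sz=(36.0,28.5) ang=2.0
block
  px=[274. 210.] c=(651.6,-110.3) sz=(50.7,50.9) ang=3.0
lips
  px=[167. 217.] c=(565.1,-122.4) sz=(12.6,25.4) ang=54.8
  px=[274. 207.] c=(651.6,-117.8) sz=(96.4,144.0) ang=2.9
  px=[148.  88.] c=(553.6,-24.7) sz=(3.8,16.2) ang=1.2
```

View pics/w10.png

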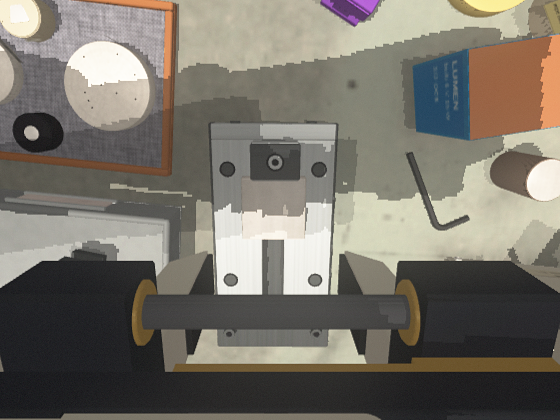

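The view shows the block (273,208) square on the fixture, touching jaw 1 (275,162) and centred over the slot. The four round pieces are still in the tray.

jog_arm(commands="-0.15 -0.04 -0.02 0.04 0 0 -0.0237;-0.15 -0.05 -0.02 0 0 0 -0.0237;-0.15 -0.05 -0.02 0 0 0 -0.0237;-0.15 -0.05 -0.02 0 0 0 -0.0237;-0.15 -0.05 -0.02 0 0 0 -0.0237", force=30)

```text
clock: 39.9
position: [0.5794, -0.1386, 0.1669]
ee_rot: [-2.952, 1.073, -0.001]
force: [-0.6, 0.5, -0.0]
width: 0.574
```

jog_arm(commands="-0.15 -0.05 -0.02 0 0 0 -0.0237;-0.15 -0.05 -0.02 0 0 0 -0.0237;-0.15 -0.05 -0.02 0 0 0 -0.0237;-0.15 -0.05 -0.02 0 0 0 -0.0237;-0.15 -0.05 -0.02 0 0 0 -0.0237")

```text
clock: 40.4
position: [0.5045, -0.1686, 0.1669]
ee_rot: [-2.359, 2.073, -0.001]
force: [0.4, 0.6, -0.2]
width: 0.573
```

jog_arm(commands="-0.15 -0.05 -0.02 0 0 0 -0.0237;-0.15 -0.01 -0.02 0 0 0 -0.0237;-0.15 0 0 0 0 0 0;-0.15 0 0 0 0 0 0;-0.15 0 0 0 0 0 0")

```text
clock: 40.9
position: [0.4873, -0.1804, 0.1663]
ee_rot: [-2.037, 2.391, -0.0]
force: [-0.5, 0.2, -0.2]
width: 0.573
```

Run:
```python
from h import *
o=status.observe();print(o['position'],o['ee_rot'])
d=grab('wrist')
print('jaw');fit(d,.041,.054,(.44,.556,-.25,-.125),.0475)
```

```text
[ 0.48731961 -0.18044958  0.16626443] [-2.03711990e+00  2.39062004e+00 -2.30171973e-04]
jaw
  px=[279. 205.] c=(488.1,-182.1) sz=(36.3,28.4) ang=80.4
```

jog_arm(commands="-0.15 0.003 -0.005 -0.1 0 0 0;-0.15 0 0 -0.12 0 0 0;-0.15 0 0 -0.12 0 0 0;-0.15 0 0 -0.09 0 0 0;-0.15 0 0 -0.03 0 0 0")

```text
clock: 41.45
position: [0.4862, -0.1818, 0.0254]
ee_rot: [2.034, -2.392, -0.006]
force: [0.1, -0.9, -0.6]
width: 0.575
```

jog_arm(commands="-0.15 0 0 0 0 0 0;-0.15 0 0 0 0 0 0;1 0 0 0 0 0 0;1 0 0 0 0 0 0;1 0 0 0 0 0 0")

```text
clock: 41.95
position: [0.4882, -0.1829, 0.029]
ee_rot: [-2.032, 2.395, -0.002]
force: [-1.1, 0.6, 6.1]
width: 0.389
```

jog_arm(commands="1 0 0 0.04 0 0 0;1 0 0 0.12 0 0 0;1 0 0 0.12 0 0 0;1 0 0 0.03 0 0 0;1 0 0 0 0 0 0")

```text
clock: 42.45
position: [0.4885, -0.1831, 0.123]
ee_rot: [-2.031, 2.395, -0.005]
force: [0.1, -0.1, -3.1]
width: 0.396
```

jog_arm(commands="1 0.047 -0.013 0 0 0 0.0237;1 0.047 -0.013 0 0 0 0.0237;1 0.047 -0.013 0 0 0 0.0237;1 0.047 -0.013 0 0 0 0.0237;1 0.047 -0.013 0 0 0 0.0237")

```text
clock: 42.95
position: [0.5574, -0.2021, 0.1192]
ee_rot: [2.769, -1.484, -0.005]
force: [-0.1, 0.3, -2.3]
width: 0.391
```

jog_arm(commands="1 0.047 -0.013 0 0 0 0.0237;1 0.047 -0.013 0 0 0 0.0237;1 0.047 -0.013 0 0 0 0.0237;1 0.047 -0.013 0 0 0 0.0237;1 0.047 -0.013 0 0 0 0.0237")

```text
clock: 43.45
position: [0.628, -0.2217, 0.1189]
ee_rot: [-3.118, 0.375, 0.005]
force: [0.7, 0.5, -1.9]
width: 0.386
```

jog_arm(commands="1 0.047 -0.013 0 0 0 0.0237;1 0.047 -0.013 0 0 0 0.0237;1 0 0 0 0 0 0;1 0 0 0 0 0 0;1 0 0 0 0 0 0")

```text
clock: 43.95
position: [0.6557, -0.2291, 0.1201]
ee_rot: [-3.14, -0.078, 0.003]
force: [-0.8, 0.3, -2.0]
width: 0.391
```

jog_arm(commands="1 0.004 -0.005 -0.03 0 0 0;1 0 0 -0.1 0 0 0;1 0 0 -0.08 0 0 0;1 0 0 -0.035 0 0 0;1 0 0 0 0 0 0")

```text
clock: 44.45
position: [0.6565, -0.2309, 0.0456]
ee_rot: [-3.14, -0.082, 0.005]
force: [-0.4, 0.7, -1.6]
width: 0.39
```

Run:
```python
from h import *
d=grab('wrist'); save(d,'w11.png',(160,60,400,300),3)
print('block');fit(d,.030,.040,(.6,.72,-.155,-.07),.034,k=3)
print(status.observe()['position'])
```

```text
block
  px=[280.  27.] c=(652.1,-125.2) sz=(50.1,21.9) ang=3.0
[ 0.65767456 -0.23090686  0.04720703]
```

View pics/w11.png

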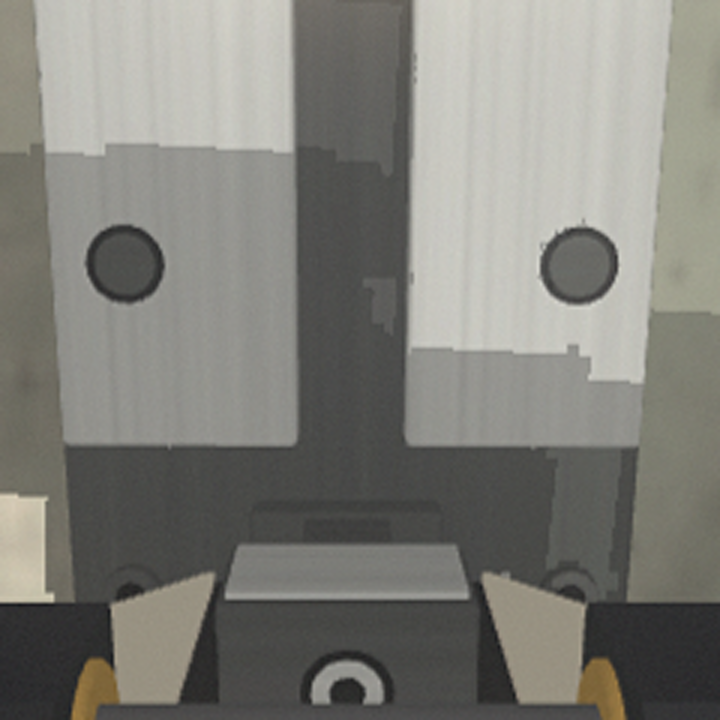

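The crop shows the slot mid at column 351 and the foot mid at 346.5, so the jaw is within 0.8 mm and square to the slot.

jog_arm(commands="1 0.002 0 -0.025 0 0 0;1 0 0 -0.012 0 0 0;1 0 0 -0.006 0 0 0;1 0 0 -0.004 0 0 0;1 0 0 0 0 0 0")

```text
clock: 45.0
position: [0.6586, -0.2311, 0.0335]
ee_rot: [3.14, 0.082, 0.0]
force: [-0.1, 0.2, -1.9]
width: 0.389
```

jog_arm(commands="1 0 0 -0.005 0 0 0;1 0 0 -0.003 0 0 0;1 0 0 -0.001 0 0 0;1 0 0 0 0 0 0;1 0 0 0 0 0 0")

```text
clock: 45.5
position: [0.6587, -0.2311, 0.0311]
ee_rot: [3.14, 0.082, 0.0]
force: [-1.9, 0.0, 3.6]
width: 0.391
```

jog_arm(commands="1 -0.001 0.02 0.002 0 0 0;1 -0.001 0.02 0 0 0 0;1 -0.001 0.02 0 0 0 0;1 -0.001 0.02 0 0 0 0;1 -0.001 0.02 0 0 0 0")

```text
clock: 46.0
position: [0.657, -0.2001, 0.0312]
ee_rot: [-3.14, -0.083, 0.0]
force: [-0.7, -0.3, -2.5]
width: 0.39
```

jog_arm(commands="1 -0.001 0.025 0 0 0 0;1 -0.001 0.025 0 0 0 0;1 -0.001 0.025 0 0 0 0;1 -0.001 0.025 0 0 0 0;1 0 0 0 0 0 0")

```text
clock: 46.5
position: [0.656, -0.169, 0.0315]
ee_rot: [-3.14, -0.085, -0.0]
force: [-0.0, -0.3, -2.9]
width: 0.386
```

jog_arm(commands="1 -0.001 0.015 0 0 0 0;1 -0.001 0.015 0 0 0 0;1 -0.001 0.012 0 0 0 0;1 0 0.006 0 0 0 0;1 0 0 0 0 0 0")

```text
clock: 47.0
position: [0.655, -0.1562, 0.0313]
ee_rot: [-3.14, -0.083, -0.0]
force: [-0.5, -0.5, -2.2]
width: 0.391
```

jog_arm(commands="1 0 0.005 0 0 0 0;1 0 0.004 0 0 0 0;1 0 0.003 0 0 0 0;1 0 0 0 0 0 0;1 0 0 0 0 0 0")

```text
clock: 47.5
position: [0.655, -0.1531, 0.0313]
ee_rot: [3.14, 0.082, 0.0]
force: [0.3, -0.2, -2.2]
width: 0.389
```

jog_arm(commands="1 0 0.004 0 0 0 0;1 0 0.004 0 0 0 0;1 0 0.004 0 0 0 0;1 0 0 0 0 0 0;1 0 0 0 0 0 0")

```text
clock: 48.0
position: [0.6549, -0.1505, 0.0313]
ee_rot: [3.139, 0.081, -0.0]
force: [0.1, -4.3, -1.9]
width: 0.388
```

jog_arm(commands="1 0 0.003 0 0 0 0;1 0 0.003 0 0 0 0;1 0 0.003 0 0 0 0;1 0 0 0 0 0 0;1 0 0 0 0 0 0")

```text
clock: 48.5
position: [0.6549, -0.1491, 0.0313]
ee_rot: [3.138, 0.079, -0.0]
force: [-1.3, -6.7, -2.1]
width: 0.392
```

jog_arm(commands="1 0 0.004 0 0 0 0;1 0 0.003 0 0 0 0;1 0 0 0 0 0 0;1 0 0 0 0 0 0;1 0 0 0 0 0 0")

```text
clock: 49.0
position: [0.6549, -0.1488, 0.0313]
ee_rot: [3.136, 0.077, -0.0]
force: [0.9, -11.8, -1.5]
width: 0.392
```

jog_arm(commands="1 0 0.003 0 0 0 0;1 0 0 -0.001 0 0 0;1 0 0 0 0 0 0;0.15 0 0 0 0 0 0;0 0 0 0 0 0 0")

```text
clock: 49.5
position: [0.6552, -0.1444, 0.0313]
ee_rot: [3.14, 0.081, 0.001]
force: [0.5, -5.0, 0.3]
width: 0.467
```

jog_arm(commands="-0.1 0 -0.005 0.005 0 0 0;-0.1 0 0 0.03 0 0 0;-0.1 0 0 0.12 0 0 0;-0.1 0 0 0.15 0 0 0;-0.1 0 0 0.14 0 0 0")

```text
clock: 50.0
position: [0.655, -0.1432, 0.1669]
ee_rot: [-3.138, -0.085, -0.001]
force: [1.0, -0.5, -0.6]
width: 0.549
```

Run:
```python
from h import *
print(status.observe()['position'])
d=grab('wrist'); save(d,'w12.png')
print('jaws');fit(d,.044,.056,(.6,.72,-.25,0),.0495,k=3)
print('block');fit(d,.029,.040,(.6,.72,-.155,-.07),.034,k=5)
save(d,'w12c.png',(200,80,350,260),3)
d=grab('scene');save(d,'s12.png',(190,170,400,340),3)
a=cv2.imread('pics/w12c.png');b=cv2.imread('pics/s12.png');h=540
b=cv2.resize(b,(350,540*0+283));c=np.zeros((540,800,3),np.uint8);c[:540,:450]=a;c[:283,450:]=b;cv2.imwrite('pics/m12.png',c)
```

```text
[ 0.6549749  -0.14320735  0.16686167]
jaws
  px=[275. 217.] c=(654.6,-148.9) sz=(36.6,29.1) ang=0.5
  px=[275. 111.] c=(650.0,-70.9) sz=(36.5,28.5) ang=0.3
block
  px=[270. 163.] c=(648.5,-111.6) sz=(52.6,50.7) ang=89.5
```

View pics/m12.png

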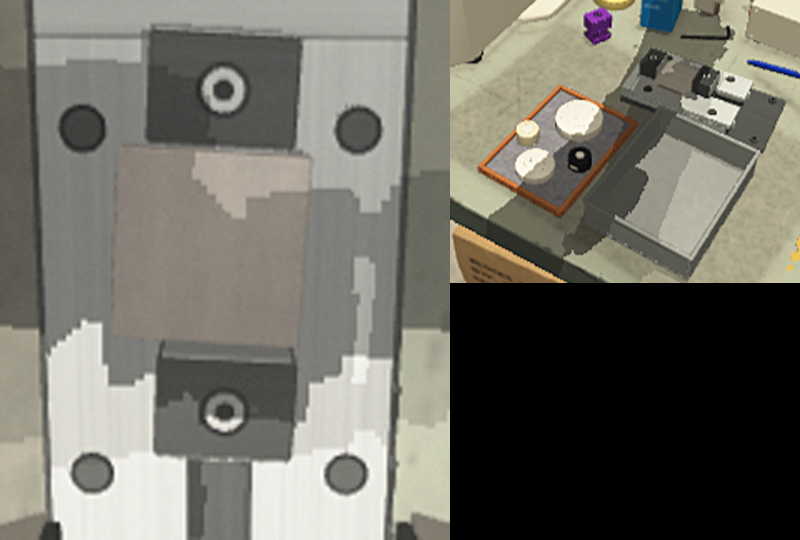

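The view shows the bin empty and the round pieces in the tray. However, the clamped row has turned about 2.5° against the slot: the block's mid is at column 210 and the slot at 221, so it sits nearly 3 mm off centre. Releasing under load probably caused this. I will regrip the block, square and centre it, then close the second jaw again and unload before releasing.

jog_arm(commands="-0.4 -0.012 0.107 0 0 0 -0.0005;-0.4 0 0 -0.1 0 0 0;-0.4 0 0 -0.14 0 0 0;-0.4 0 0 -0.13 0 0 0;-0.4 0 0 -0.06 0 0 0", force=20)

```text
clock: 50.6
position: [0.6492, -0.1119, 0.0323]
ee_rot: [-3.139, -0.079, 0.007]
force: [0.1, -0.4, 0.1]
width: 0.699
```

jog_arm(commands="-0.4 0 0 -0.02 0 0 0;-0.4 0 0 -0.01 0 0 0;-0.4 0 0 -0.003 0 0 0;-0.4 0 0 0 0 0 0;-0.4 0 0 0 0 0 0")

```text
clock: 51.1
position: [0.6522, -0.1132, 0.0269]
ee_rot: [3.14, 0.077, 0.003]
force: [0.4, -0.4, 0.2]
width: 0.697
```

jog_arm(commands="-0.4 -0.002 0.003 -0.001 0 0 0;0.1 0 0 0 0 0 0;1 0 0 0 0 0 0;1 0 0 0 0 0 0;1 0 0 0 0 0 0")

```text
clock: 51.6
position: [0.6504, -0.1125, 0.0254]
ee_rot: [3.14, 0.077, -0.001]
force: [-3.6, -0.5, 2.9]
width: 0.541
```

jog_arm(commands="1 0.003 0 0.002 0 0 0;1 0.003 0 0 0 0 0;1 0 0.004 0 0 0 0;1 0 0.004 0 0 0 0;1 0 0 0 0 0 0")

```text
clock: 52.1
position: [0.6529, -0.1116, 0.0261]
ee_rot: [3.139, 0.075, 0.001]
force: [-1.2, -5.3, 0.0]
width: 0.538
```

jog_arm(commands="1 -0.002 0.004 0 0 0 0;1 -0.002 0.004 0 0 0 0;1 0 0 0 0 0 0;1 0 0 0 0 0 0;1 0 0 0 0 0 0")

```text
clock: 52.6
position: [0.6526, -0.1109, 0.0265]
ee_rot: [3.137, 0.073, 0.003]
force: [1.0, -9.5, 1.7]
width: 0.54
```

jog_arm(commands="1 -0.002 -0.006 0 0 0 0;1 -0.002 -0.003 0 0 0 0;1 0 0 0 0 0 0;1 0 0 0 0 0 0;1 0 0 0 0 0 0")

```text
clock: 53.1
position: [0.6509, -0.111, 0.0262]
ee_rot: [3.14, 0.076, 0.002]
force: [2.1, -5.4, 0.7]
width: 0.544
```

jog_arm(commands="1 0.002 -0.006 -0.001 0 0 0;1 0 -0.002 0 0 0 0;1 0 0 0 0 0 0;1 0 0 0 0 0 0;1 0 0 0 0 0 0")

```text
clock: 53.6
position: [0.6506, -0.112, 0.0254]
ee_rot: [-3.14, -0.078, 0.001]
force: [1.1, -0.9, -2.1]
width: 0.543
```

jog_arm(commands="1 0 0 0 0 0 0;0.1 0 0 0 0 0 0;-0.15 0 0 0 0 0 0;-0.15 0 0 0.003 0 0 0;-0.2 0 0 0.01 0 0 0")

```text
clock: 54.1
position: [0.6508, -0.1123, 0.0296]
ee_rot: [-3.14, -0.078, 0.0]
force: [-0.6, -0.0, -0.3]
width: 0.595
```

jog_arm(commands="-0.2 0 0 0.04 0 0 0;-0.2 0 0 0.12 0 0 0;-0.2 0 -0.04 0.15 0 0 0;-0.2 0 -0.06 0.12 0 0 0;-0.2 0 0 0 0 0 0")

```text
clock: 54.6
position: [0.654, -0.1455, 0.1654]
ee_rot: [3.138, 0.072, 0.015]
force: [0.4, -1.2, -0.8]
width: 0.599
```

Run:
```python
from h import *
o=status.observe();print(o['position'],o['ee_rot'])
d=grab('wrist'); save(d,'w13.png',(200,80,350,260),3)
print('jaws');fit(d,.044,.056,(.6,.72,-.25,0),.0495,k=3)
print('block');fit(d,.029,.038,(.61,.70,-.139,-.085),.034,k=5)
print('fixture');fit(d,.018,.060,(.58,.75,-.22,-.03),.024,k=3)
```

```text
[ 0.65397226 -0.14550962  0.16540283] [3.13764312 0.07154129 0.01492544]
jaws
  px=[275. 213.] c=(654.6,-148.9) sz=(36.5,28.9) ang=0.8
  px=[275. 106.] c=(650.7,-70.8) sz=(36.1,28.4) ang=2.2
block
  px=[272. 160.] c=(650.5,-111.4) sz=(50.6,52.3) ang=1.0
fixture
  px=[273. 175.] c=(651.9,-125.8) sz=(96.4,160.4) ang=2.9
```

View pics/w13.png

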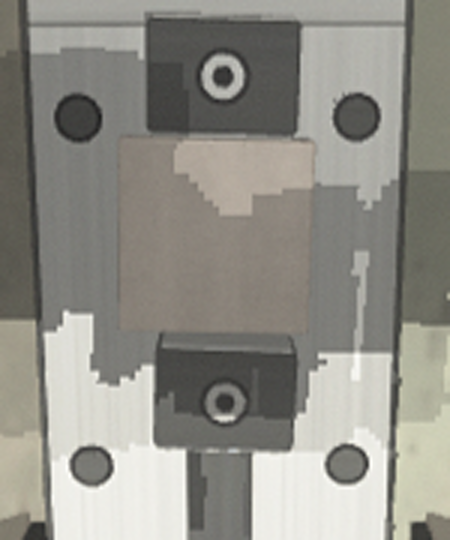

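The block (mid about column 217, slot mid 219) is now within 1 mm of centre and against jaw 1. Jaw 2 is still turned about 2°. I will regrip jaw 2 square and close it again.

jog_arm(commands="-0.2 0 -0.012 -0.05 0 0 0.001;-0.2 0 0 -0.14 0 0 0;-0.2 0 0 -0.14 0 0 0;-0.2 0 0 -0.08 0 0 0;-0.2 0 0 -0.03 0 0 0", force=30)

```text
clock: 55.15
position: [0.6471, -0.146, 0.0239]
ee_rot: [3.14, 0.088, -0.013]
force: [-32.5, -3.6, 75.1]
width: 0.601
```

jog_arm(commands="-0.2 0 0 -0.008 0 0 0;-0.2 0 0 0 0 0 0;-0.2 0 0 0 0 0 0;-0.2 0 0 0 0 0 0;-0.2 0 0 0 0 0 0")

```text
clock: 55.65
position: [0.6471, -0.146, 0.0243]
ee_rot: [3.139, 0.088, -0.01]
force: [-17.9, -0.3, 24.1]
width: 0.598
```

jog_arm(commands="-0.2 0 0 0.012 0 0 0;-0.2 0 0 0.012 0 0 0;-0.2 0 0 0 0 0 0;-0.2 0 0 0 0 0 0;-0.2 0 0 0 0 0 0")

```text
clock: 56.15
position: [0.6507, -0.1459, 0.0308]
ee_rot: [-3.14, -0.088, 0.001]
force: [-0.2, 0.4, -0.2]
width: 0.603
```

Run:
```python
from h import *
o=status.observe();print(o['position'],o['ee_rot'],o['force'],o['joints'].round(3))
d=grab('wrist'); save(d,'w14.png',(160,60,400,300),3)
print('jaws');fit(d,.044,.056,(.6,.72,-.25,0),.0495,k=3)
print('block');fit(d,.029,.038,(.61,.70,-.137,-.085),.034,k=5)
```

```text
[ 0.65068751 -0.14587409  0.03084037] [-3.14000247e+00 -8.75586116e-02  5.83525930e-04] [-0.18018271  0.36392594 -0.21940646] [ 0.505  0.779 -0.589  1.608  0.515  0.914 -0.216]
jaws
  px=[285. 282.] c=(654.2,-139.1) sz=(35.9,13.1) ang=2.7
  px=[360. 275.] c=(683.9,-134.0) sz=(21.4,12.2) ang=30.5
  px=[194. 275.] c=(616.3,-138.1) sz=(12.0,21.4) ang=66.6
  px=[288. 104.] c=(650.3,-70.5) sz=(36.1,27.9) ang=2.4
block
  px=[345. 257.] c=(680.1,-133.2) sz=(7.0,4.0) ang=29.1
  px=[205. 256.] c=(618.1,-136.2) sz=(3.7,5.3) ang=89.9
  px=[281. 202.] c=(650.6,-111.3) sz=(50.2,53.5) ang=2.2
```

View pics/w14.png

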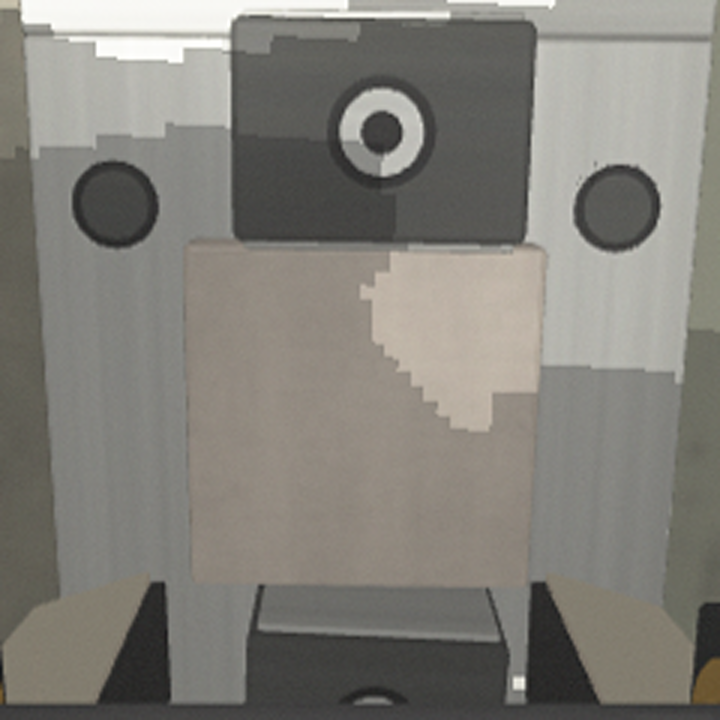

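Fingertips touched the fixture's top on that descent (75 N at the wrist); lifted clear. The crop shows the block square to the fixture's edges and centred (364.5 against 366), with jaw 2's front edge tilted below it.

jog_arm(commands="-0.2 0.009 -0.01 0 0 0 -0.0008;-0.2 0 0 0 0 0 0;-0.2 0 0 0 0 0 0;-0.2 0 0 0 0 0 0;-0.2 0 0 0 0 0 0")

```text
clock: 56.7
position: [0.6535, -0.1491, 0.0313]
ee_rot: [-3.141, -0.079, -0.0]
force: [-0.6, -0.7, -0.2]
width: 0.597
```

jog_arm(commands="0.1 0 0 0 0 0 0;1 0 0 0 0 0 0;1 0 0 0 0 0 0;1 0 0 0 0 0 0;1 0 0 0 0 0 0")

```text
clock: 57.2
position: [0.6536, -0.1491, 0.0314]
ee_rot: [-3.141, -0.079, -0.001]
force: [-0.5, 0.3, 0.7]
width: 0.394
```

jog_arm(commands="1 0 -0.008 0 0 0 0;1 0 -0.004 0 0 0 0;1 0 0 0 0 0 0;1 0 0 0 0 0 0;1 0 0 0 0 0 0")

```text
clock: 57.7
position: [0.6535, -0.1529, 0.0314]
ee_rot: [3.14, 0.079, 0.0]
force: [1.3, 0.7, 0.6]
width: 0.392
```

jog_arm(commands="1 0 0.004 0 0 0 0;1 0 0.004 0 0 0 0;1 0 0.004 0 0 0 0;1 0 0.003 0 0 0 0;1 0 0 0 0 0 0")

```text
clock: 58.2
position: [0.6535, -0.1484, 0.0313]
ee_rot: [3.14, 0.079, 0.0]
force: [1.0, -2.7, 2.7]
width: 0.391
```

jog_arm(commands="1 0 0.003 0 0 0 0;1 0 0.003 0 0 0 0;1 0 0.003 0 0 0 0;1 0 0 0 0 0 0;1 0 0 0 0 0 0")

```text
clock: 58.7
position: [0.6534, -0.1476, 0.0314]
ee_rot: [3.138, 0.077, -0.0]
force: [0.6, -6.9, 1.9]
width: 0.388
```

jog_arm(commands="1 0 0.003 0 0 0 0;1 0 0.003 0 0 0 0;1 0 0 0 0 0 0;1 0 0 0 0 0 0;1 0 0 0 0 0 0")

```text
clock: 59.2
position: [0.6534, -0.1471, 0.0314]
ee_rot: [3.137, 0.076, -0.0]
force: [-0.6, -8.7, 3.8]
width: 0.387
```

jog_arm(commands="1 0 -0.004 0 0 0 0;1 0 -0.004 0 0 0 0;1 0 0 0 0 0 0;1 0 0 0 0 0 0;1 0 0 0 0 0 0")

```text
clock: 59.7
position: [0.6535, -0.1473, 0.0314]
ee_rot: [3.139, 0.078, 0.0]
force: [-0.3, -6.0, 2.4]
width: 0.39
```

jog_arm(commands="1 0 -0.003 0 0 0 0;1 0 -0.002 0 0 0 0;1 0 0 0 0 0 0;1 0 0 0 0 0 0;1 0 0 0 0 0 0")

```text
clock: 60.2
position: [0.6534, -0.1474, 0.0313]
ee_rot: [-3.14, -0.079, 0.0]
force: [-0.7, -3.6, 3.3]
width: 0.392
```

jog_arm(commands="0.17 0 0 0 0 0 0;0.12 0 0 0 0 0 0;0.05 0 0 0 0 0 0;-0.05 0 0 0 0 0 0;-0.15 0 0 0.003 0 0 0")

```text
clock: 60.7
position: [0.6534, -0.1473, 0.032]
ee_rot: [-3.14, -0.08, 0.0]
force: [-0.1, 0.0, 0.2]
width: 0.556
```

jog_arm(commands="-0.15 0 0 0.03 0 0 0;-0.15 0 0 0.1 0 0 0;-0.15 0 0 0.14 0 0 0;-0.15 0 0 0.14 0 0 0;-0.15 0 0 0.06 0 0 0")

```text
clock: 61.2
position: [0.6554, -0.1471, 0.1786]
ee_rot: [3.14, 0.079, 0.01]
force: [0.7, 0.5, 0.3]
width: 0.576
```

jog_arm(commands="-0.15 0 0 0 0 0 0;-0.15 0 0 0 0 0 0;-0.15 0 0 0 0 0 0;-0.15 0 0 0 0 0 0;-0.15 0 0 0 0 0 0")

```text
clock: 61.7
position: [0.653, -0.1476, 0.1722]
ee_rot: [-3.14, -0.079, 0.002]
force: [-0.1, -0.1, 0.3]
width: 0.575
```

Run:
```python
from h import *
o=status.observe();print(o['position'],o['ee_rot'])
d=grab('wrist'); save(d,'w15.png',(190,70,370,260),3)
print('jaws');fit(d,.044,.056,(.6,.72,-.25,0),.0495,k=3)
print('block');fit(d,.029,.038,(.61,.70,-.1365,-.085),.034,k=5)
print('fixture');fit(d,.018,.060,(.58,.75,-.22,-.03),.024,k=3)
```

```text
[ 0.65302905 -0.14759411  0.17218604] [-3.14016943e+00 -7.93977967e-02  2.41940503e-03]
jaws
  px=[277. 208.] c=(653.4,-148.1) sz=(36.6,28.1) ang=3.1
  px=[279. 103.] c=(650.5,-70.0) sz=(36.4,28.3) ang=2.4
block
  px=[275. 157.] c=(651.0,-110.7) sz=(50.4,51.1) ang=1.4
fixture
  px=[277. 172.] c=(651.9,-125.5) sz=(96.5,159.9) ang=2.9
```

Run:
```python
from h import *
d=load('wrist'); P=pts(d); z=P[...,2]
lr=[]
for r in range(128,190):
    row=np.where((z[r,200:350]>.0295)&(z[r,200:350]<.040))[0]+200
    if len(row)>40: lr.append((r,row.min()-.5,row.max()+.5))
lr=np.array(lr); print(lr[0],lr[-1],len(lr))
mids=[]
for k in(1,2):
    q=np.array([plane(d,u,v,.034)[:2]*1000 for v,u in lr[5:-5,[0,k]]])
    p=np.polyfit(q[:,1],q[:,0],1); res=q[:,0]-np.polyval(p,q[:,1]); g=abs(res)<1
    p=np.polyfit(q[g,1],q[g,0],1); print('edge yaw',-np.degrees(np.arctan(p[0])).round(2),'x at y=-111:',np.polyval(p,-111).round(2),g.sum()); mids.append(np.polyval(p,-111))
print('block mid',np.mean(mids),'axis',651.9-14.5*np.tan(np.radians(2.9)))
u0,v0=proj(d,[.6512,-.1110,.034]); c=int(round(u0))
for cc in (c-12,c,c+12): print(cc,[f'{v}:{z[v,cc]*1000:.0f}/{P[v,cc,1]*1000:.0f}' for v in list(range(116,134))+list(range(178,198))])
d=grab('scene');print('tray');fit(d,.014,.032,(.395,.555,-.09,.04),.021,'c',k=3)
```

```text
[128.  243.5 307.5] [187.  255.5 296.5] 60
edge yaw 1.59 x at y=-111: 625.0 50
edge yaw 1.99 x at y=-111: 674.83 50
block mid 649.9164332554424 axis 651.165461687675
265 ['116:50/-79', '117:50/-80', '118:49/-81', '119:50/-81', '120:50/-82', '121:47/-83', '122:47/-84', '123:34/-85', '124:35/-86', '125:34/-86', '126:34/-87', '127:34/-88', '128:35/-89', '129:34/-89', '130:35/-90', '131:33/-91', '132:34/-92', '133:33/-93', '178:35/-128', '179:35/-128', '180:34/-129', '181:33/-130', '182:33/-131', '183:34/-132', '184:34/-133', '185:35/-133', '186:33/-134', '187:36/-135', '188:40/-135', '189:44/-135', '190:47/-135', '191:47/-136', '192:49/-136', '193:49/-137', '194:50/-137', '195:49/-138', '196:49/-139', '197:49/-140']
277 ['116:50/-79', '117:50/-80', '118:51/-80', '119:50/-81', '120:50/-82', '121:48/-82', '122:48/-83', '123:34/-84', '124:33/-85', '125:35/-86', '126:34/-87', '127:34/-87', '128:33/-88', '129:35/-89', '130:34/-90', '131:35/-90', '132:34/-91', '133:33/-92', '178:35/-127', '179:33/-128', '180:34/-129', '181:34/-130', '182:35/-130', '183:33/-131', '184:33/-132', '185:34/-133', 
[... 272 characters left out ...]
2:48/-83', '123:31/-84', '124:33/-85', '125:33/-86', '126:35/-86', '127:34/-87', '128:34/-88', '129:34/-89', '130:33/-89', '131:34/-90', '132:34/-91', '133:34/-91', '178:34/-127', '179:33/-128', '180:33/-129', '181:33/-129', '182:34/-130', '183:34/-131', '184:33/-132', '185:35/-132', '186:33/-133', '187:35/-134', '188:40/-134', '189:42/-134', '190:45/-134', '191:46/-135', '192:48/-135', '193:49/-136', '194:50/-136', '195:49/-137', '196:50/-138', '197:49/-139']
tray
  px=[241. 269.] c=(423.5,-23.7) sz=(50.5,51.7) ang=131.2
  px=[269. 265.] c=(461.6,-66.9) sz=(30.6,38.0) ang=123.6
  px=[237. 249.] c=(464.4,15.8) sz=(30.0,40.7) ang=125.7
  px=[268. 242.] c=(518.4,-31.1) sz=(64.6,70.4) ang=123.3
```

Depth shows no gap on either side, and the jaws are 78.1 mm apart against 78 nominal. The block may still be about 1° off, so I will give the jaw one more, firmer push and unload before releasing.

jog_arm(commands="-0.15 0 0 -0.06 0 0 0;-0.15 0 0 -0.13 0 0 0;-0.15 0 0 -0.13 0 0 0;-0.15 0 0 -0.08 0 0 0;-0.15 0 0 -0.03 0 0 0")

```text
clock: 62.3
position: [0.6516, -0.1476, 0.041]
ee_rot: [-3.14, -0.079, 0.007]
force: [-0.6, 0.2, -0.5]
width: 0.571
```

jog_arm(commands="-0.15 0 0 -0.015 0 0 0;-0.15 0 0 -0.01 0 0 0;-0.15 0 0 0 0 0 0;-0.15 0 0 0 0 0 0;-0.15 0 0 0 0 0 0")

```text
clock: 62.8
position: [0.6541, -0.1478, 0.0377]
ee_rot: [3.14, 0.079, 0.002]
force: [0.2, -0.1, -0.1]
width: 0.573
```

jog_arm(commands="-0.15 -0.002 0 -0.012 0 0 0;-0.15 0 0 -0.005 0 0 0;-0.15 0 0 0 0 0 0;-0.15 0 0 0 0 0 0;-0.15 0 0 0 0 0 0")

```text
clock: 63.3
position: [0.6529, -0.1476, 0.0316]
ee_rot: [-3.141, -0.079, -0.0]
force: [0.0, -0.4, -0.9]
width: 0.575
```

jog_arm(commands="0.1 0 0 0 0 0 0;1 0 0 0 0 0 0;1 0 0 0 0 0 0;1 0 0 0 0 0 0;1 0 0 0 0 0 0")

```text
clock: 63.8
position: [0.653, -0.1476, 0.0317]
ee_rot: [3.141, 0.079, 0.0]
force: [1.0, -0.3, -0.1]
width: 0.391
```

jog_arm(commands="1 0 0.004 0 0 0 0;1 0 0.004 0 0 0 0;1 0 0.004 0 0 0 0;1 0 0 0 0 0 0;1 0 0 0 0 0 0")

```text
clock: 64.3
position: [0.653, -0.1466, 0.0317]
ee_rot: [3.138, 0.076, 0.0]
force: [1.6, -6.7, -0.4]
width: 0.391
```

jog_arm(commands="1 0 0.005 0 0 0 0;1 0 0.005 0 0 0 0;1 0 0.004 0 0 0 0;1 0 0 0 0 0 0;1 0 0 0 0 0 0")

```text
clock: 64.8
position: [0.653, -0.1461, 0.0317]
ee_rot: [3.134, 0.072, 0.0]
force: [1.6, -14.6, 0.6]
width: 0.392
```

jog_arm(commands="1 0 -0.005 0 0 0 0;1 0 -0.006 0 0 0 0;1 0 -0.005 0 0 0 0;1 0 0 0 0 0 0;1 0 0 0 0 0 0")

```text
clock: 65.3
position: [0.653, -0.1466, 0.0317]
ee_rot: [3.138, 0.077, 0.0]
force: [0.5, -7.0, 0.3]
width: 0.386
```

jog_arm(commands="1 0 -0.004 0 0 0 0;1 0 -0.003 0 0 0 0;1 0 0 0 0 0 0;1 0 0 0 0 0 0;1 0 0 0 0 0 0")

```text
clock: 65.8
position: [0.6529, -0.1468, 0.0317]
ee_rot: [3.14, 0.079, 0.0]
force: [1.0, -3.6, 0.4]
width: 0.387
```

jog_arm(commands="0.17 0 0 0 0 0 0;0.12 0 0 0 0 0 0;0.05 0 0 0 0 0 0;-0.05 0 0 0 0 0 0;-0.15 0 0 0.003 0 0 0")

```text
clock: 66.3
position: [0.6529, -0.1459, 0.0324]
ee_rot: [-3.14, -0.08, 0.0]
force: [0.1, 0.4, -1.1]
width: 0.557
```

jog_arm(commands="-0.15 0 0 0.03 0 0 0;-0.15 0 0 0.1 0 0 0;-0.15 0 0 0.14 0 0 0;-0.15 0 0 0.14 0 0 0;-0.15 0 0 0.06 0 0 0")

```text
clock: 66.8
position: [0.6549, -0.1458, 0.1789]
ee_rot: [3.14, 0.08, 0.01]
force: [0.6, 0.6, 0.2]
width: 0.576
```

jog_arm(commands="-0.15 0 0 0 0 0 0;-0.15 0 0 0 0 0 0;-0.15 0 0 0 0 0 0;-0.15 0 0 0 0 0 0;-0.15 0 0 0 0 0 0")

```text
clock: 67.3
position: [0.6524, -0.1467, 0.1725]
ee_rot: [-3.14, -0.079, 0.002]
force: [0.1, 0.5, -0.1]
width: 0.574
```

```bash
cat > chk.py <<'E'
from h import *
d=grab('wrist'); P=pts(d); z=P[...,2]
print('jaws');J=fit(d,.044,.056,(.6,.72,-.25,0),.0495,k=3)
print('block');fit(d,.029,.038,(.61,.70,-.1355,-.085),.034,k=5)
print('fixture');F=fit(d,.018,.060,(.58,.75,-.22,-.03),.024,k=3)
print('jaw dist',np.hypot(J[0][0]-J[1][0],J[0][1]-J[1][1]))
m=((z>.0295)&(z<.04)).astype(np.uint8)
for k in(-1,1):
    q=[]
    for r in range(128,184):
        row=[u for u in range(225,330) if m[r,u]]
        if len(row)>55: u=(min(row)-.5) if k<0 else (max(row)+.5); q.append(plane(d,u,r,.034)[:2]*1000)
    q=np.array(q)
    for _ in range(3):
        p=np.polyfit(q[:,1],q[:,0],1); q=q[abs(q[:,0]-np.polyval(p,q[:,1]))<.8]
    print('edge yaw',-np.degrees(np.arctan(p[0])),np.polyval(p,-111),len(q))
E
python3 chk.py
```

```text
jaws
  px=[278. 209.] c=(653.2,-148.1) sz=(36.0,28.2) ang=2.9
  px=[280. 104.] c=(650.6,-70.1) sz=(36.3,27.7) ang=2.9
block
  px=[277. 157.] c=(651.3,-110.7) sz=(50.6,51.6) ang=1.9
fixture
  px=[277. 173.] c=(651.9,-125.5) sz=(96.5,160.3) ang=2.9
jaw dist 78.00856760782261
edge yaw 2.211529426145961 625.2971828143731 56
edge yaw 2.7230627630602897 675.2575184310516 56
```

Run:
```python
from h import *
a=load('scene'); d=grab('scene')
print('loupe/tray change', [np.abs(pts(d)[v,u]-q).max().round(3) for (u,v),q in {(157,245):(.389,.18,.014)}.items()])
print('tray');fit(d,.014,.032,(.395,.555,-.09,.04),.021,'c',k=3)
print('bin left');fit(d,.009,.05,(.40,.555,-.245,-.13),.02,k=5)
print(arm.sign_off())
```

```text
loupe/tray change [np.float64(0.003)]
tray
  px=[241. 269.] c=(423.3,-24.0) sz=(50.3,52.5) ang=133.7
  px=[268. 265.] c=(461.4,-66.6) sz=(31.7,37.3) ang=117.7
  px=[237. 249.] c=(464.1,15.0) sz=(30.7,41.8) ang=131.9
  px=[268. 242.] c=(518.3,-30.8) sz=(65.2,70.0) ang=123.7
bin left
the job is handed in; nothing more can be done
None
```

The job is done and handed in. The large disc, small disc, pale puck and black puck are in the wooden tray; the third puck was absent. Jaw 1 was slid fully home, the square block laid next to it, and jaw 2 slid in until it closed up on the block.

**What the last checks showed:**
- **Clamp:** the jaws are 78.0 mm apart (78 nominal) and both line up with the slot at 2.9°. An earlier depth check, before the last push, showed no gap at either face.
- **Block:** its centre is within about 1 mm of the slot axis. The yaw fits read 1.9 to 2.7°, so it could be up to about 1° off.
- **Tray and bin:** all four round pieces lie apart in the tray and the bin is empty. The loupe is where it was. I did not measure the hex key at the end, but it looked unmoved in the last picture that showed it.

**What went wrong and what stayed uncertain:**
- **First closing:** the row twisted by about 2.5°. I re-centred the block with the gripper and closed jaw 2 again, pushing with up to about 15 N and easing off before letting go.
- **Hard contact:** on one descent during that repair the fingertips pressed on the fixture's top. The wrist read 75 N, under the 120 N limit. I believe only the fingers touched, not the gripper body.
- **Disagreement:** the fixture fit puts both jaws about 1.4 mm further in than nominal. I take this as camera bias, since both are off by the same amount.
- **Last look:** the picture limit was reached, so the final checks are measurements only.

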